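Stand the paint pots in the rack and set the warming lamp over them

ROBOT

A 6-joint arm with a two-finger parallel gripper is mounted at the origin on the work surface. World frame = base frame: x ahead of the robot, y to its left, z up, the work surface at z = 0. Lengths are in m, angles in rad, forces in N, time in s.
With the tool pointing down it reaches from about 0.325 to 0.9 m from the base axis. Payload 6.1 kg.
Tool frame: the origin (TCP) lies at the very end of the fingers, on their centre line; the grasp point (between the pads) lies 19 mm behind it (grip_point_offset is the distance from the TCP to the grasp point, in m); z points along the fingers, y is the direction in which the jaws open and shut (so a half turn about z gives the same grasp; the last joint's range is limited). The gripper opens to 85 mm and grips with 20 to 120 N. Pads are 22 mm wide; open, the fingers measure 114 mm over their backs; the gripper's body (76 mm by 85 mm) begins 54 mm behind the grasp point. The pads swing forward as they close: fully open they stand 13 mm farther back than shut.
Start: joints at [1.224, 0.22, 1.526, -0, 1.395, -0.126], TCP at [0.137, 0.61, 0.231] pointing down, gripper open.
Joint ranges: [-2.98, 2.98], [-0.91, 2.08], [0.09, 2.57], [-1.24, 4.39], [0.2, 2.65], [-2.68, 2.68]. Speed limits (rad/s): [2.57, 2.57, 3.01, 3.14, 3.14, 3.14].

INTERFACE

Orientations are given as a unit quaternion [x, y, z, w].
In Python, from rig import * gives the robot as it stands.
- The arm moves only by the tool servo_tool, never from a script. Its argument "moves" is a list of rows, each a list of 7 numbers: the turn, a rotation vector about the world's x, y, z in degrees, then the shift along the world's x, y, z in mm, then the opening, from 0 (shut) to 1 (fully open). A call has 1 to 10 rows; each row is the pose to reach, as a shift and turn from the pose commanded when the call began; what a row does not reach only later rows make up. A row lasts 1/10 s, in which the tool goes at most 50 mm and 8.59 degrees, less where a joint would pass 70% of its speed; a pose out of reach is approached as far as the arm can. A call with a gripper value outside its range is refused whole. The fingers move at their own pace and stop on an object; the grip force is fixed at half the most. Time passes only in rows, so rows that repeat a pose let the fingers close. It gives the time, the measured TCP pose, the force and the opening at its end, in the units of the state.
- get_obs(): the state, without advancing time (a new reading comes with each control period).
- snapshot(name): name is "side" or "top"; returns the picture (400x640x3 uint8, red, green, blue); there is no depth.
- calibration(name): a dict with "camera_matrix" (3x3 intrinsics, pixels), "camera_from_world" (4x4, takes a point from world to camera coordinates). Camera axes: x right, y up, looking along -z (the intrinsics and any distortion apply to the point x, -y, -z); pixel columns grow to the right and rows downward; lengths in m; the calibration is good to about 2 mm. A picture is of the moment at which its call begins. calibration takes no time and is no camera call.
- sign_off(): hands the job in, once; it reports no verdict.
The state is a dict: "time_s": time; "joints": joint angles; "qvel": joint speeds; "joint_torque": joint torques, N m; "position": TCP position; "eef_rot": TCP orientation; "wrist_force": force on the tool from outside, world axes, zero at the start; "ft_torque": the same for the moment, N m; "gripper_width": opening from 0.0 (shut) to 1.0 (fully open).
Only numpy, scipy, OpenCV 4.12 (cv2) and the standard library are available. Lean on these libraries where they do the work, as an engineer would, in place of code of your own. Each camera call takes 0.05 s, during which the arm holds its last target.

TASK

Get the paint warming for the next session: swing the lamp away until its head is wholly behind the rack, and with it there stand every round-bottomed paint pot upright, cap up, in a ring of its own. Then swing the lamp back so that its head is centred over the rack, and last of all flip its switch fully on. Leave the other things on the bench where they are.

Things in the scene. Friction and masses are not known exactly. Their poses are not given: they have to be found in the camera images.
- rack: Rack: a wooden board 75 x 350 x 12 mm, fixed to the bench, carrying four upright aluminium ring cups in a row along its length, 88 mm apart. Origin under its middle; x across the board, away from the robot, y along the row, z up.
- rack_center (a point): Middle of the rack between the second and third rings, level with the ring tops (50 mm above the bench); axes as the rack's.
- ring1_seat (a point): Ring 1 of the rack, counted from the left as the robot sees it (+y end): an open tube standing on the board, outer diameter 43 mm, opening 33 mm, top rim 50 mm above the bench. The point lies on the ring's axis 36.6 mm above the rim: where the centre of a pot comes when it stands upright in the ring, its round bottom resting on the rim and 7 mm sunk into it.
- ring2_seat (a point): Ring 2 of the rack, counted from the left as the robot sees it (+y end): an open tube standing on the board, outer diameter 43 mm, opening 33 mm, top rim 50 mm above the bench. The point lies on the ring's axis 36.6 mm above the rim: where the centre of a pot comes when it stands upright in the ring, its round bottom resting on the rim and 7 mm sunk into it.
- ring3_seat (a point): Ring 3 of the rack, counted from the left as the robot sees it (+y end): an open tube standing on the board, outer diameter 43 mm, opening 33 mm, top rim 50 mm above the bench. The point lies on the ring's axis 36.6 mm above the rim: where the centre of a pot comes when it stands upright in the ring, its round bottom resting on the rim and 7 mm sunk into it.
- ring4_seat (a point): Ring 4 of the rack, counted from the left as the robot sees it (+y end): an open tube standing on the board, outer diameter 43 mm, opening 33 mm, top rim 50 mm above the bench. The point lies on the ring's axis 36.6 mm above the rim: where the centre of a pot comes when it stands upright in the ring, its round bottom resting on the rim and 7 mm sunk into it.
- pot1_center (a point): Paint pot, 88 mm tall, 0.12 kg: glass ball (radius 22) below, square black cap 50 x 50 x 26 mm, thin nozzle (22 mm) on top. Point: half-way up its axis; z runs from round bottom to nozzle, x, y square to the cap's sides; ball's centre 22 mm below, cap's centre 9 mm above it along z. Starts lying on a cap side, nozzle 9 degrees up, roughly towards the robot. None if absent (3 or 4 present).
- pot2_center (a point): Paint pot, 88 mm tall, 0.12 kg: glass ball (radius 22) below, square black cap 50 x 50 x 26 mm, thin nozzle (22 mm) on top. Point: half-way up its axis; z runs from round bottom to nozzle, x, y square to the cap's sides; ball's centre 22 mm below, cap's centre 9 mm above it along z. Starts lying on a cap side, nozzle 9 degrees up, roughly towards the robot. None if absent (3 or 4 present).
- pot3_center (a point): Paint pot, 88 mm tall, 0.12 kg: glass ball (radius 22) below, square black cap 50 x 50 x 26 mm, thin nozzle (22 mm) on top. Point: half-way up its axis; z runs from round bottom to nozzle, x, y square to the cap's sides; ball's centre 22 mm below, cap's centre 9 mm above it along z. Starts lying on a cap side, nozzle 9 degrees up, roughly towards the robot. None if absent (3 or 4 present).
- pot4_center (a point): Paint pot, 88 mm tall, 0.12 kg: glass ball (radius 22) below, square black cap 50 x 50 x 26 mm, thin nozzle (22 mm) on top. Point: half-way up its axis; z runs from round bottom to nozzle, x, y square to the cap's sides; ball's centre 22 mm below, cap's centre 9 mm above it along z. Starts lying on a cap side, nozzle 9 degrees up, roughly towards the robot. None if absent (3 or 4 present).
- lamp (a joint): Level swing arm of the warming lamp, on a fixed post behind the rack, turning about the vertical. Near 0 rad it points towards the robot and the head is over the rack's middle; positive swings the head to the robot's left (+y) and away, till it is behind the rack. Range -0.5 to 1.6 rad; stays where it is left (friction 0.12 N m).
- lamp_grip (a point): Centre of the upright black grip pin (16 mm thick, free from 28 mm below to 22 mm above this point) on the centre line of the lamp's head, 190 mm from the hinge axis, 246 mm above the bench. The head is a grey shade 110 mm wide, underside 155 mm above the bench. With this point over 95 mm along the rack's x the head is wholly behind the rack.
- lamp_hinge (a point): Point on the vertical axis of the lamp arm's hinge, 210 mm above the bench, on the lamp's post (10 mm radius).
- switch (a joint): The lamp's toggle lever, on a small black block left of the rack: 0 rad is off (leaning to the lever's own -x, towards the robot), about 1 rad is fully on (leaning away from the robot). It swings about a level axis and stays where it is left.
- switch_tip (a point): Tip of the toggle lever (70 mm long; aluminium). At 0 it leans 0.5 rad towards the robot from upright, at 1 rad 0.5 rad away.
- switch_base: The toggle lever's black block, fixed to the bench; origin under its middle, x is the direction in which the lever swings when it is switched on, z up.
- eraser: Bystander: white eraser 55 x 22 x 12 mm, origin under its middle.
- tape: Bystander: roll of paper tape lying flat, 90 mm across, 22 mm high, origin under its middle.
- lid_cap: Bystander: loose round tin lid lying flat, 52 mm across, 14 mm high, origin under its middle.
- tin: Bystander: plain aluminium tin 68 mm across, 60 mm high, origin under its middle.
Not all that is in view belongs to the job. What is shaped like the part that bears pot2_center but blue is not meant.

How it is judged:
On the way, in this order (a step that is already met when the one before it is completed fails the run):
1. the lamp's head is wholly behind the rack (x of lamp_grip in the frame of rack above 0.095 m), for 0.2 s.
2. every pot stands upright in a ring, the lamp's head still behind the rack (angle between each of pot1_center, pot2_center, pot3_center, pot4_center's own z axis and vertical below 0.25 rad and (distance between pot1_center and ring1_seat below 0.012 m or distance between pot1_center and ring2_seat below 0.012 m or distance between pot1_center and ring3_seat below 0.012 m or distance between pot1_center and ring4_seat below 0.012 m) and (distance between pot2_center and ring1_seat below 0.012 m or distance between pot2_center and ring2_seat below 0.012 m or distance between pot2_center and ring3_seat below 0.012 m or distance between pot2_center and ring4_seat below 0.012 m) and (distance between pot3_center and ring1_seat below 0.012 m or distance between pot3_center and ring2_seat below 0.012 m or distance between pot3_center and ring3_seat below 0.012 m or distance between pot3_center and ring4_seat below 0.012 m) and (distance between pot4_center and ring1_seat below 0.012 m or distance between pot4_center and ring2_seat below 0.012 m or distance between pot4_center and ring3_seat below 0.012 m or distance between pot4_center and ring4_seat below 0.012 m) and x of lamp_grip in the frame of rack above 0.095 m), for 0.3 s.
3. the lamp's head is centred over the rack, to 30 mm (horizontal distance between lamp_grip and rack_center below 0.03 m), for 0.2 s.
4. the switch is on (value of joint switch above 0.8 rad), for 0.1 s.
At the end, for the whole second after the job is handed in: Every pot that is present stands in a ring of the rack (its centre within 12 mm of the ring's seat point) within 0.25 rad of upright, the lamp's head is within 30 mm of the rack's middle as seen from above, and the switch is beyond 0.8 rad (angle between each of pot1_center, pot2_center, pot3_center, pot4_center's own z axis and vertical below 0.25 rad and (distance between pot1_center and ring1_seat below 0.012 m or distance between pot1_center and ring2_seat below 0.012 m or distance between pot1_center and ring3_seat below 0.012 m or distance between pot1_center and ring4_seat below 0.012 m) and (distance between pot2_center and ring1_seat below 0.012 m or distance between pot2_center and ring2_seat below 0.012 m or distance between pot2_center and ring3_seat below 0.012 m or distance between pot2_center and ring4_seat below 0.012 m) and (distance between pot3_center and ring1_seat below 0.012 m or distance between pot3_center and ring2_seat below 0.012 m or distance between pot3_center and ring3_seat below 0.012 m or distance between pot3_center and ring4_seat below 0.012 m) and (distance between pot4_center and ring1_seat below 0.012 m or distance between pot4_center and ring2_seat below 0.012 m or distance between pot4_center and ring3_seat below 0.012 m or distance between pot4_center and ring4_seat below 0.012 m) and horizontal distance between lamp_grip and rack_center below 0.03 m and value of joint switch above 0.8 rad); the robot touches nothing.
It fails at once if a bystander (eraser, tape, tin lid or tin) is moved by more than 40 mm (distance of any of eraser, tape, lid_cap, tin from where it was at the start of the episode above 0.04 m).
Of pot1, pot2, pot3, pot4 only 3 to 4 are there at a start; the rules pass over those that are not, and their reading is None.
At some moment in a run one of pot1, pot2, pot3, pot4 may be knocked a few centimetres aside while the robot is not near it.
Once in a run the grip may slacken for a moment while it holds something.
It also fails if it takes over 210 s, if anything falls off the work surface, if the arm or the gripper's body presses on something with over 40 N, if the wrist force passes 120 N, or if a joint passes its speed limit or range.

## Working session

There is one attempt and no reset: what is moved stays moved. The work goes in short steps, Python scripts to look and compute and a tool call to move; the robot and the scene stay as the last step left them, time stands still between calls to the robot, and variables do not carry over. Pictures are saved under pics/ and viewed, and the job is handed in when it is done.

Besides the shell and the picture viewer there is one more tool, called after "Emit:" as name(argument=value, ...) on one line, values as JSON. servo_tool: Moves the arm, as the interface text tells. Its arguments: {"type":"object","properties":{"moves":{"type":"array","items":{"type":"array","items":{"type":"number"}}}},"required":["moves"]}

```bash
mkdir -p pics; ls
python3 - <<'E'
from rig import *
import cv2
for n in ("top","side"):
    im=snapshot(n); cv2.imwrite(f"pics/{n}0.png",im[:,:,::-1]); c=calibration(n); print(n,c)
print(get_obs())
E
```

```text
pics
top {'camera_matrix': array([[375.02441386,   0.        , 325.29721083],
       [  0.        , 375.02441386, 202.29390427],
       [  0.        ,   0.        ,   1.        ]]), 'camera_from_world': array([[-3.64884908e-04, -9.99988804e-01,  4.71799694e-03,
         4.06273544e-02],
       [ 9.93568076e-01,  1.71712237e-04,  1.13236256e-01,
        -5.36312319e-01],
       [-1.13235799e-01,  4.72896934e-03,  9.93556889e-01,
        -1.18542541e+00],
       [ 0.00000000e+00,  0.00000000e+00,  0.00000000e+00,
         1.00000000e+00]])}
side {'camera_matrix': array([[409.16228172,   0.        , 316.36052825],
       [  0.        , 409.16228172, 200.46513264],
       [  0.        ,   0.        ,   1.        ]]), 'camera_from_world': array([[ 8.03393731e-01, -5.95447221e-01,  1.05812819e-03,
        -4.11464401e-01],
       [ 4.02876112e-01,  5.44878316e-01,  7.35390005e-01,
        -3.66440085e-01],
       [-4.38462486e-01, -5.90381425e-01,  6.77643285e-01,
        -1.07307868e+00],
       [ 0.00000000e+00,  0.00000000e+00,  0.00000000e+00,
         1.00000000e+00]])}
{'time_s': 0.1, 'joints': array([ 1.22388104e+00,  2.21144995e-01,  1.52753878e+00, -1.60144672e-05,
        1.39469179e+00, -1.26116997e-01]), 'qvel': array([-0.00018097, -0.00242783, -0.00175457,  0.00012256, -0.00062375,
       -0.00089174]), 'joint_torque': array([ 1.52878973e-03, -4.98237026e+01, -3.90550375e+01, -2.08197062e-04,
        5.69280004e-03,  4.88731905e-05]), 'position': array([0.13670727, 0.60929038, 0.23028777]), 'eef_rot': array([ 1.10173579e-01,  9.93911962e-01, -8.68484649e-04, -2.01220687e-04]), 'wrist_force': array([-0.02452625, -0.33671439, -0.46276186]), 'ft_torque': array([-0.0404366 , -0.03654405, -0.01644042]), 'gripper_width': 1.0006437091773364}
```

View pics/top0.png

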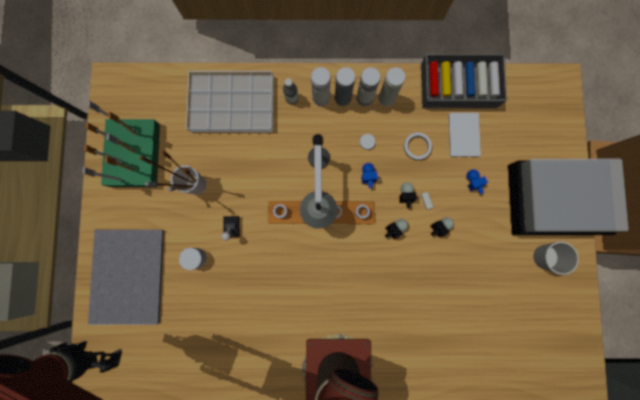

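View pics/side0.png

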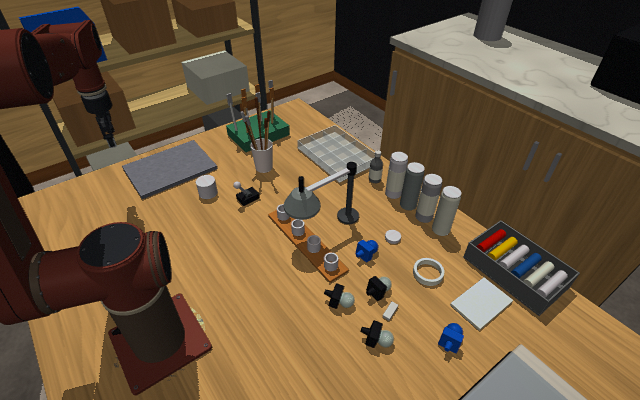

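```bash
cat > h.py <<'E'
import numpy as np, cv2
from rig import *
def ray(n,u,v):
    c=calibration(n);K=c["camera_matrix"];T=c["camera_from_world"]
    d=np.linalg.inv(K)@[u,v,1]; d=np.array([d[0],-d[1],-d[2]])
    R=T[:3,:3];o=-R.T@T[:3,3]; d=R.T@d
    return o,d/np.linalg.norm(d)
def onz(n,u,v,z):
    o,d=ray(n,u,v); return o+d*(z-o[2])/d[2]
def tri(a,b):
    o1,d1=ray("top",*a);o2,d2=ray("side",*b)
    s=np.linalg.lstsq(np.c_[d1,-d2],o2-o1,rcond=None)[0]
    p,q=o1+s[0]*d1,o2+s[1]*d2
    return (p+q)/2,np.linalg.norm(p-q)
def proj(n,p):
    c=calibration(n);q=c["camera_from_world"]@np.r_[p,1];k=c["camera_matrix"]@[q[0],-q[1],-q[2]]
    return k[:2]/k[2]
def crop(im,x,y,w,h,s,f):
    c=im[y:y+h,x:x+w,::-1]; c=cv2.resize(c,None,fx=s,fy=s,interpolation=cv2.INTER_CUBIC); c=np.clip(c*1.5,0,255).astype(np.uint8)
    cv2.imwrite(f,c)
E
python3 - <<'E'
from h import *
im=cv2.imread("pics/top0.png")[:,:,::-1]; crop(im,260,120,240,140,3.3,"pics/ct0.png")
im=cv2.imread("pics/side0.png")[:,:,::-1]; crop(im,220,140,260,220,3,"pics/cs0.png".replace("cs0","cs0"))
E
```

```text
(no output)
```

View pics/ct0.png

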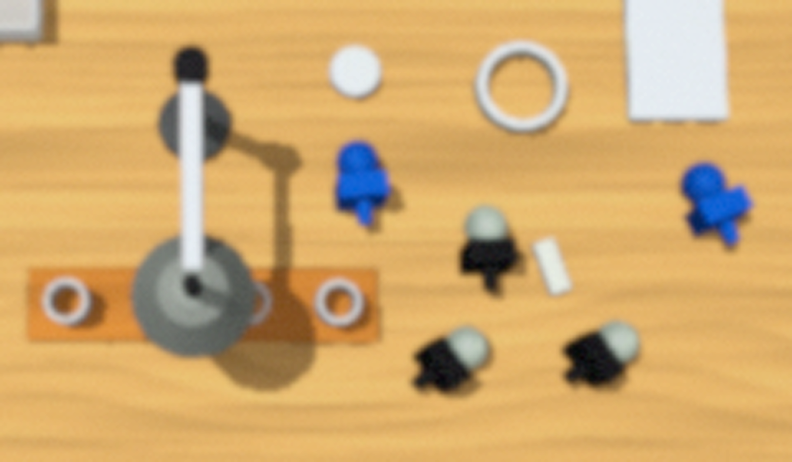

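View pics/cs0.png

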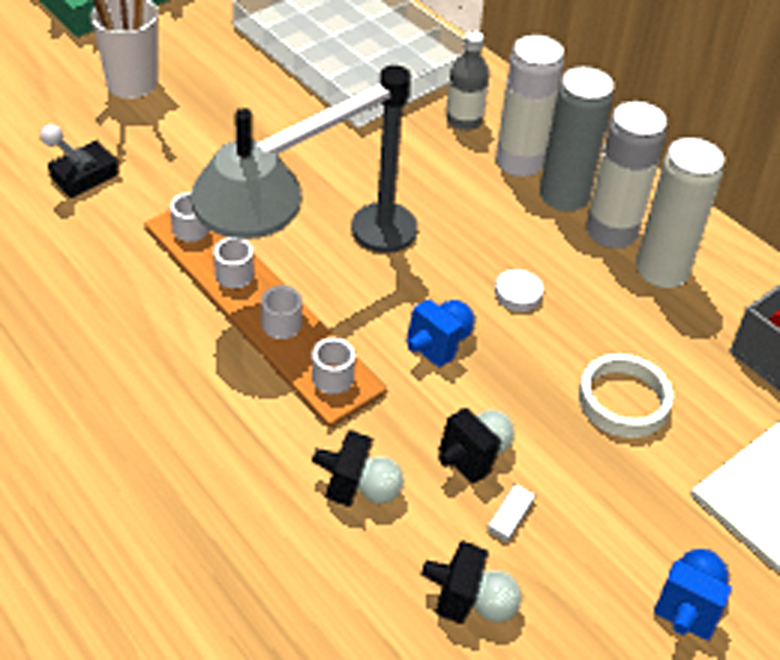

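```bash
cat > pots.py <<'E'
from h import *
def find(im):
    # greenish glass balls: v moderate, low sat, g>r ; on top view region
    a=im.astype(int); R,G,B=a[...,0],a[...,1],a[...,2]
    m=((G-R>3)&(G>90)&(abs(G-B)<40)&(B>80)).astype(np.uint8)
    n,l,s,c=cv2.connectedComponentsWithStats(m)
    balls=[(c[i],s[i]) for i in range(1,n) if s[i][4]>60 and s[i][4]<1000]
    k=((a.max(2)<45)).astype(np.uint8)
    n,l,s,c=cv2.connectedComponentsWithStats(k)
    bl=[(c[i],s[i],l==i) for i in range(1,n) if 80<s[i][4]<1500]
    return balls,bl
E
python3 - <<'E'
from pots import *
im=cv2.imread("pics/top0.png")[:,:,::-1]
b,k=find(im)
for c,s in b: print("ball",c,s, onz("top",*c,0.022).round(4))
for c,s,_ in k: print("blk",c,s)
im=cv2.imread("pics/side0.png")[:,:,::-1]
b,k=find(im)
for c,s in b: print("sball",c,s, onz("side",*c,0.022).round(4))
for c,s,_ in k: print("sblk",c,s)
E
```

```text
ball [320.21019108  76.1910828 ] [313  69  15  16 157] [0.9681 0.0576 0.022 ]
ball [395.2384106   76.54966887] [388  69  15  16 151] [ 0.9673 -0.1972  0.022 ]
ball [345.17283951  76.97530864] [338  70  15  16 162] [ 0.9654 -0.0271  0.022 ]
ball [370.14285714  76.43478261] [363  70  15  15 161] [ 0.9675 -0.1119  0.022 ]
ball [463.96417281 134.64488936] [451 115  27  40 949] [ 0.7647 -0.4225  0.022 ]
ball [367.07070707 141.27272727] [362 136  11  12  99] [ 0.7417 -0.0986  0.022 ]
ball [319.01162791 180.15697674] [316 146  12  61 172] [0.6105 0.0612 0.022 ]
ball [549.91464968 205.86878981] [534 174  39  55 785] [ 0.5256 -0.694   0.022 ]
ball [406.66197183 187.78873239] [402 184  10   8  71] [ 0.5852 -0.2265  0.022 ]
ball [313.81290323 209.30967742] [307 198  19  21 155] [0.5143 0.0779 0.022 ]
ball [447.50769231 222.86153846] [443 219   9  10  65] [ 0.4701 -0.3565  0.022 ]
ball [401.52054795 224.63013699] [397 220  10  11  73] [ 0.4644 -0.2068  0.022 ]
ball [190.10843373 258.43373494] [181 250  19  18 249] [0.3561 0.4738 0.022 ]
blk [473.57782101  63.41439689] [428  56  76  43 514]
blk [
[... 1244 characters left out ...]
331  14  16 175] [ 0.4701 -0.3559  0.022 ]
sblk [258.32147937  52.10953058] [250   0  17 111 703]
sblk [ 2.82524272 22.05825243] [  0  10  10  20 103]
sblk [101.39104116 114.18159806] [ 81  90  34  57 826]
sblk [208.37681159 122.54347826] [202 115  16  16 138]
sblk [349.61538462 192.49071618] [338 162  20  62 377]
sblk [247.46186441 196.5720339 ] [236 187  23  19 236]
sblk [528.2597254  248.88901602] [472 222 105  62 874]
sblk [375.75       288.19135802] [366 276  21  25 324]
sblk [334.41365462 295.40963855] [324 284  20  25 249]
sblk [372.07142857 333.44720497] [361 321  21  27 322]
sblk [170.33613445 372.88235294] [135 347  77  48 119]
sblk [483.3253012  376.42168675] [459 352  52  48  83]
```

Run:
```python
from pots import *
T={"A":((.585,-.2265),(409,208)),"B":((.464,-.206),(386.7,236)),"C":((.470,-.356),(433,234.5))}
S={"B":(325.3,291.7),"C":(361.7,330),"A":(373,293)}
for n,(b,t) in T.items():
    p=onz("top",*t,0.032); d=p[:2]-b; print(n,p.round(4),"len",np.hypot(*d).round(4),"yaw",np.degrees(np.arctan2(d[1],d[0])).round(1), end=" ")
    p=onz("side",*S[n],0.035); d=p[:2]-b; print("side",p.round(4),np.hypot(*d).round(4),np.degrees(np.arctan2(d[1],d[0])).round(1))
im=cv2.imread("pics/top0.png")[:,:,::-1]
b,k=find(im)
for c,s,m in k:
    if 150<s[4]+1<170 or s[4]==153:
        pass
for c in ((407.68,197.89),(393.2,230.8),(439.1,228.95)): print("cap top cen z27",onz("top",*c,0.035).round(4))
# lamp, rack
a=im.astype(int)
m=((a[...,0]>110)&(a[...,2]<60)&(a[...,0]-a[...,1]>55)).astype(np.uint8)
n,l,s,c=cv2.connectedComponentsWithStats(m)
for i in range(1,n):
    if s[i][4]>80: print(s[i],c[i])
for nm,uv,z in (("ring1",(280.5,211),.05),("ring4",(363,211.5),.05),("grip",(318.5,206.5),.268),("hinge",(317.7,139.5),.225),("rackUL",(268.5,201.5),.012),("rackLR",(375.5,224),.012),("rackUR",(375.5,201.5),.012),("rackLL",(268.5,224),.012)):
    print(nm,onz("top",*uv,z).round(4))
print("grip side", tri((318.5,206.5),(301,178)))
crop(im,180,190,80,90,7,"pics/sw.png")
crop(cv2.imread("pics/side0.png")[:,:,::-1],180,150,190,150,4,"pics/sws.png")
```

```text
A [ 0.5176 -0.2302  0.032 ] len 0.0675 yaw -176.8 side [ 0.5305 -0.2402  0.035 ] 0.0562 -165.9
B [ 0.4274 -0.1563  0.032 ] len 0.0617 yaw 126.4 side [ 0.4263 -0.1577  0.035 ] 0.0613 128.0
C [ 0.4321 -0.3052  0.032 ] len 0.0634 yaw 126.7 side [ 0.4304 -0.307   0.035 ] 0.063 129.0
cap top cen z27 [ 0.5502 -0.2261  0.035 ]
cap top cen z27 [ 0.4439 -0.177   0.035 ]
cap top cen z27 [ 0.4498 -0.3245  0.035 ]
[431  62   7  32 198] [433.88383838  77.70707071]
ring1 [0.5062 0.1831 0.05  ]
ring4 [ 0.5046 -0.0793  0.05  ]
grip [0.4982 0.0594 0.268 ]
hinge [0.6893 0.0625 0.225 ]
rackUL [0.541  0.2273 0.012 ]
rackLR [ 0.467  -0.1237  0.012 ]
rackUR [ 0.5411 -0.1249  0.012 ]
rackLL [0.467  0.2261 0.012 ]
grip side (array([0.4997587 , 0.0586305 , 0.26636028]), np.float64(0.003140455182005508))
```

View pics/sw.png

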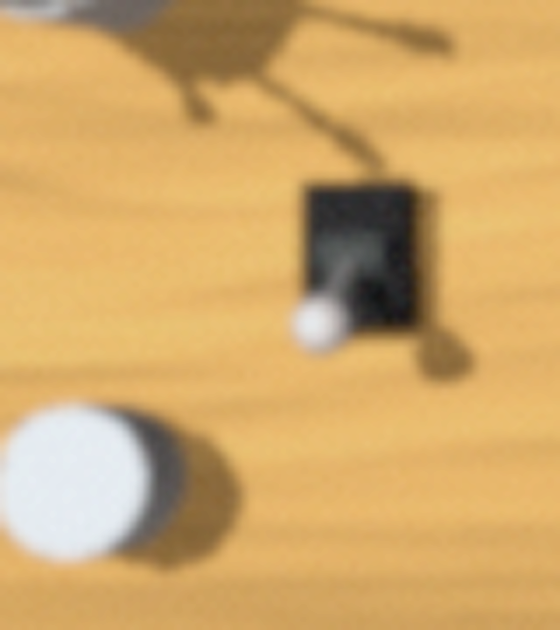

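View pics/sws.png

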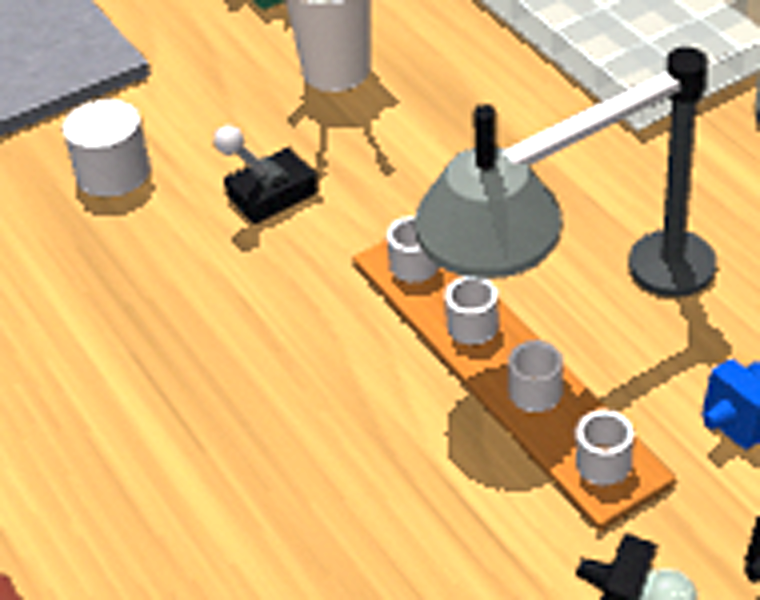

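Emit:
servo_tool(moves=[[0,0,4,60,-90,60,0.6],[0,0,8,90,-130,100,0.6],[0,0,12.5,120,-180,110,0.6],[0,0,12.5,150,-226,110,0.6],[0,0,12.5,180,-272,110,0.6],[0,0,12.5,210,-318,110,0.6],[0,0,12.5,240,-364,110,0.6],[0,0,12.5,270,-409,110,0.6],[0,0,12.5,300,-455,110,0.6],[0,0,12.5,330,-500,110,0.6]])

```text
time_s: 1.1
position: [0.4009, 0.2089, 0.3387]
eef_rot: [0.001, 1.0, 0.0, 0.0]
wrist_force: [0.2, 0.3, -0.3]
gripper_width: 0.599
```

Emit:
servo_tool(moves=[[0,0,0,25,-38,-10,0.6],[0,0,0,33,-50,-10,0.6],[0,0,0,33,-50,-10,0.6],[0,0,0,33,-50,-10,0.6]])

```text
time_s: 1.5
position: [0.4329, 0.1614, 0.3286]
eef_rot: [0.001, 1.0, 0.0, -0.0]
wrist_force: [-1.0, 0.8, 0.4]
gripper_width: 0.6
```

Run:
```python
from h import *
for n in ("top","side"): crop(snapshot(n),220,80,240,180,3.3,f"pics/{n}1.png")
o=get_obs();print(o["time_s"],o["position"],o["joints"],o["eef_rot"],proj("top",o["position"]),proj("side",o["position"]))
```

```text
1.6 [0.43273725 0.16207752 0.32892267] [ 1.87073812e-01 -2.27153155e-01  1.79229820e+00  5.00895509e-04
  1.57633397e+00 -1.38290063e+00] [4.09540650e-04 9.99999883e-01 2.56645415e-04 9.14310460e-06] [275.64954708 230.86336232] [258.72444669 150.70817484]
```

View pics/side1.png

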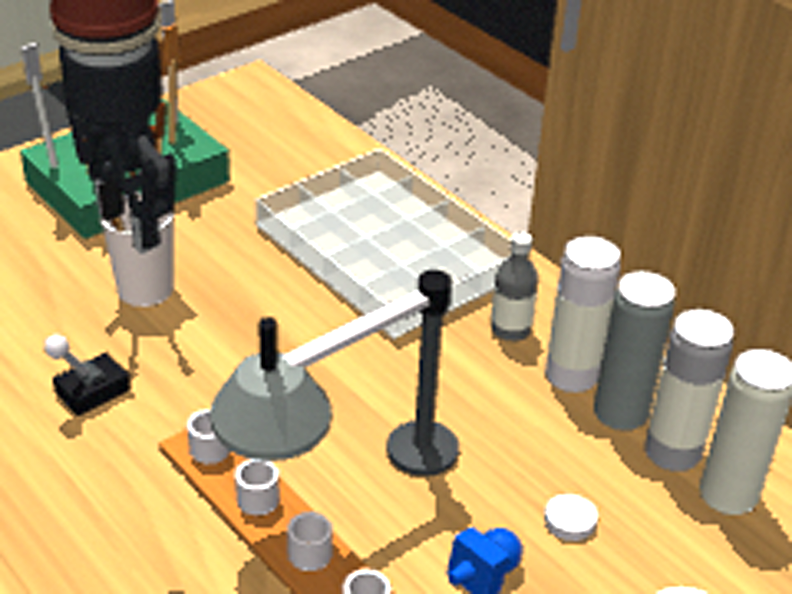

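Emit:
servo_tool(moves=[[0,0,0,33,-51,0,0.6],[0,0,0,66,-102,0,0.6],[0,0,0,66,-102,0,0.6],[0,0,0,66,-102,0,0.6]])

```text
time_s: 2.0
position: [0.5001, 0.0581, 0.3286]
eef_rot: [0.002, 1.0, -0.0, -0.0]
wrist_force: [-0.5, 0.7, 0.5]
gripper_width: 0.601
```

Run:
```python
from h import *
for n in ("top","side"): crop(snapshot(n),260,120,120,120,5,f"pics/{n}2.png")
o=get_obs();print(o["time_s"],o["position"],o["joints"],o["eef_rot"],proj("top",o["position"]),proj("side",o["position"]))
```

```text
2.1 [0.4989596  0.0600318  0.32869364] [-3.77336043e-02 -1.23555987e-01  1.70269736e+00  6.35366198e-04
  1.56298304e+00 -1.60683372e+00] [ 8.50672971e-04  9.99999552e-01  3.27261590e-04 -2.53985663e-04] [317.90584348 203.65932184] [299.32021731 160.08564767]
```

View pics/side2.png

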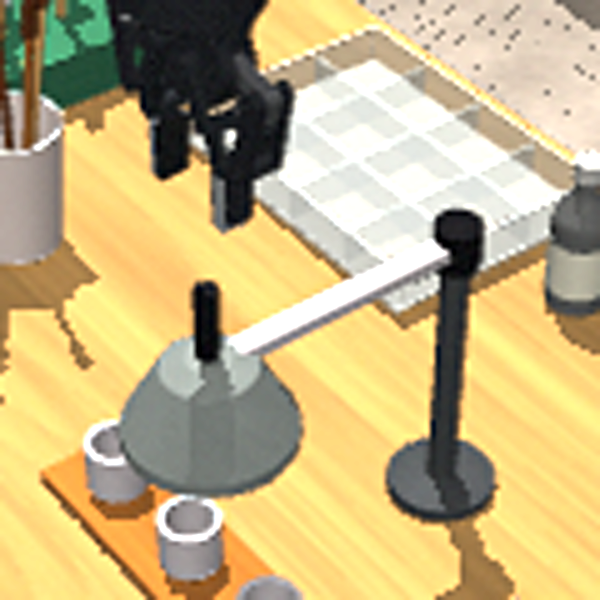

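Emit:
servo_tool(moves=[[0,0,0,0,0,-45,0.6],[0,0,0,0,0,-80,0.6],[0,0,0,0,0,-93,0.6],[0,0,0,0,0,-93,0.4],[0,0,0,0,0,-93,0.35],[0,0,0,0,0,-93,0.3]])

```text
time_s: 2.7
position: [0.5006, 0.0592, 0.2382]
eef_rot: [0.001, 1.0, -0.0, 0.002]
wrist_force: [-0.1, -0.0, 0.6]
gripper_width: 0.302
```

Run:
```python
from h import *
for n in ("top","side"): crop(snapshot(n),260,120,120,120,5,f"pics/{n}3.png")
o=get_obs();print(o["time_s"],o["position"],o["joints"],o["eef_rot"],o["wrist_force"])
P=o["position"]
H=np.array([.689,.0605]);
for a in range(0,91,6):
    t=np.radians(a);  print(a,((H+.19*np.array([-np.cos(t),np.sin(t)])-P[:2])*1000).round(0))
```

```text
2.8 [0.50041514 0.05891009 0.23772482] [-3.94875200e-02 -7.98803889e-02  1.83097260e+00  5.84436361e-05
  1.38715360e+00 -1.60788463e+00] [ 1.20489625e-03  9.99997874e-01 -3.53378447e-05  1.67329429e-03] [-0.58716877  0.4236852  -0.33021903]
0 [-1.  2.]
6 [-0. 21.]
12 [ 3. 41.]
18 [ 8. 60.]
24 [15. 79.]
30 [24. 97.]
36 [ 35. 113.]
42 [ 47. 129.]
48 [ 61. 143.]
54 [ 77. 155.]
60 [ 94. 166.]
66 [111. 175.]
72 [130. 182.]
78 [149. 187.]
84 [169. 191.]
90 [189. 192.]
```

View pics/side3.png

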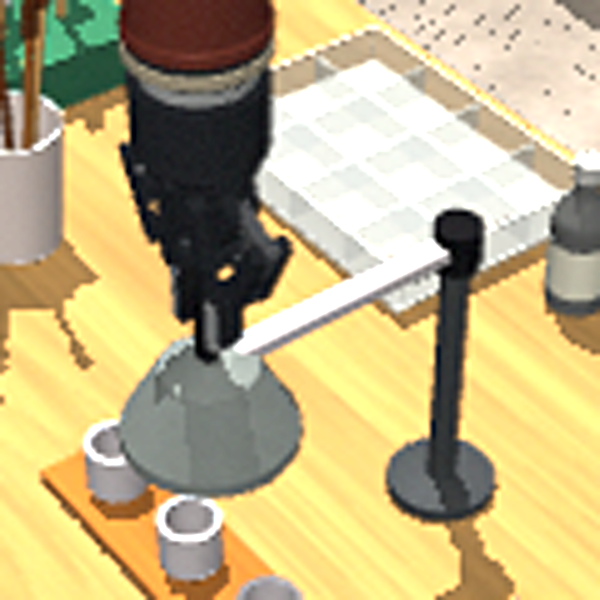

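Emit:
servo_tool(moves=[[0,0,-6,0,21,0,0.3],[0,0,-12,3,41,0,0.3],[0,0,-18,8,60,0,0.3],[0,0,-24,15,79,0,0.3],[0,0,-30,24,97,0,0.3],[0,0,-36,35,113,0,0.3],[0,0,-42,47,129,0,0.3],[0,0,-48,61,143,0,0.3],[0,0,-54,77,155,0,0.3],[0,0,-60,94,166,0,0.3]])

```text
time_s: 3.8
position: [0.5939, 0.2256, 0.2367]
eef_rot: [0.503, 0.864, 0.0, 0.0]
wrist_force: [-1.1, -0.3, 1.4]
gripper_width: 0.302
```

Emit:
servo_tool(moves=[[0,0,-6,17,9,0,0.3],[0,0,-12,36,16,0,0.3],[0,0,-18,55,21,0,0.3],[0,0,-23,72,25,0,0.3],[0,0,-23,72,25,0,0.3]])

```text
time_s: 4.3
position: [0.667, 0.2499, 0.2361]
eef_rot: [0.664, 0.748, 0.001, 0.0]
wrist_force: [0.1, -0.7, 0.6]
gripper_width: 0.3
```

Run:
```python
from h import *
for n in ("top","side"): crop(snapshot(n),200,80,240,180,3.3,f"pics/{n}4.png")
o=get_obs();print(o["time_s"],o["position"],o["joints"],o["eef_rot"],o["wrist_force"])
```

```text
4.4 [0.66542863 0.24971236 0.23597937] [2.48140226e-01 4.22133992e-01 1.26698722e+00 1.01230590e-04
 1.45230237e+00 1.26720100e-01] [6.62906428e-01 7.48702250e-01 9.81613874e-05 6.05031650e-06] [-0.56976381 -0.12240196 -0.06708318]
```

View pics/side4.png

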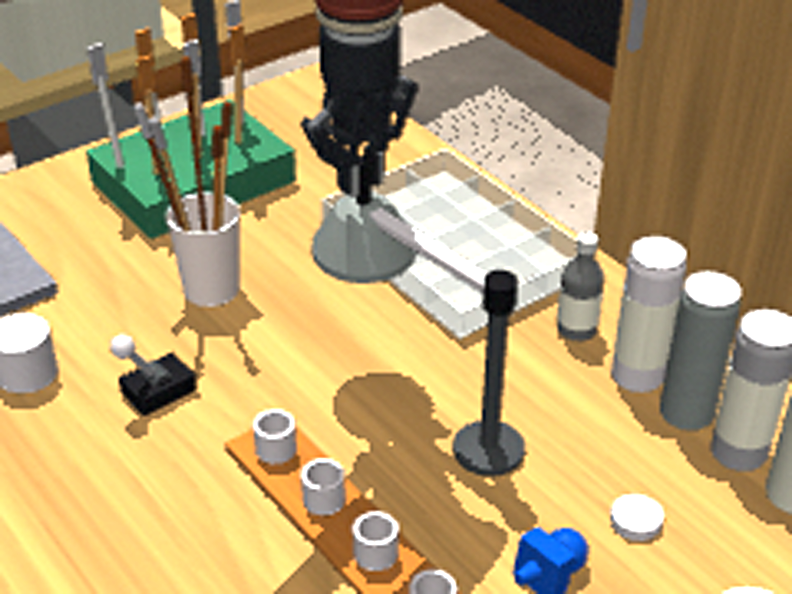

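View pics/top4.png

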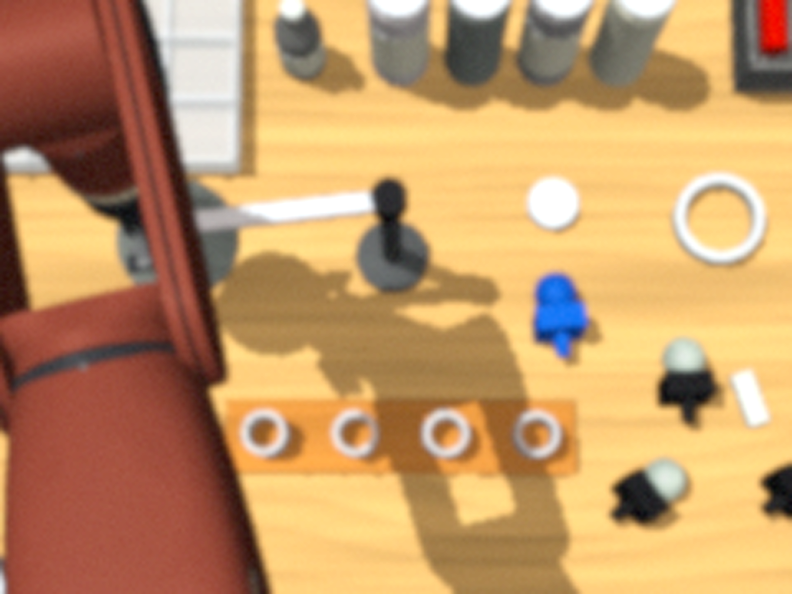

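Emit:
servo_tool(moves=[[0,0,0,0,0,0,0.5],[0,0,0,0,0,0,0.6],[0,0,0,0,0,50,0.6],[0,0,0,0,0,90,0.8],[0,0,0,-30,-40,90,1],[0,0,0,-50,-80,90,1],[0,0,0,-70,-120,90,1],[0,0,0,-90,-160,90,1],[0,0,0,-110,-200,90,1],[0,0,0,-130,-240,90,1]])

```text
time_s: 5.4
position: [0.5339, 0.0085, 0.3261]
eef_rot: [0.663, 0.748, 0.0, 0.0]
wrist_force: [0.5, 0.1, -0.3]
gripper_width: 1.003
```

Run:
```python
from h import *
o=get_obs();print(o["time_s"],o["position"].tolist(),o["joints"].tolist(),o["eef_rot"].tolist())
for u in (280.3,307.6,335.2,362.7): print(onz("top",u,211.2,.05))
```

```text
5.4 [0.5338531820611698, 0.008541642088869542, 0.3261034698311621] [-0.1316828192103972, -0.04599575436823403, 1.6348137402171619, -0.00010786532166726846, 1.5516721733603414, -0.2523020521966929] [0.6632008659813776, 0.7484412499190496, 0.00026354598102774115, 0.0004871598070799773]
[0.50556002 0.18371781 0.05      ]
[0.50556519 0.09695509 0.05      ]
[0.50557043 0.00917811 0.05      ]
[ 0.50557565 -0.07834173  0.05      ]
```

Emit:
servo_tool(moves=[[0,0,8,0,-30,0,1],[0,0,16,0,-60,0,1],[0,-8,22,0,-90,0,1],[4,-15,22,0,-120,0,1],[8,-22,22,0,-150,0,1],[12,-28,22,0,-180,0,1],[12,-28,22,0,-200,0,1],[12,-28,22,0,-200,0,1]])

```text
time_s: 6.2
position: [0.534, -0.1935, 0.3252]
eef_rot: [0.489, 0.832, 0.236, 0.112]
wrist_force: [0.3, -0.3, 0.7]
gripper_width: 1.0
```

Run:
```python
from h import *
o=get_obs();print(o["time_s"],o["position"].tolist(),o["joints"].tolist(),o["eef_rot"].tolist())
```

```text
6.2 [0.5340112417784543, -0.1934718231902192, 0.3252374952484836] [-0.7915060656500127, -0.14098261664005135, 1.8082490968964167, 0.5269378401833954, 1.3952908881641002, -1.3722197873319286] [0.48938429005680667, 0.8321478926121699, 0.23562719411564667, 0.11186030064284308]
```

```bash
cat > kin.py <<'E'
import numpy as np
from scipy.spatial.transform import Rotation as R
from scipy.optimize import least_squares
D=[([1.22388,.221145,1.527539,0,1.394692,-.126117],[.136707,.60929,.230288],[.110174,.993912,-.000868,-.0002]),
([.187074,-.227153,1.792298,.0005,1.576334,-1.3829],[.432737,.162078,.328923],[.00041,1,.000257,0]),
([-.037734,-.123556,1.702697,.000635,1.562983,-1.606834],[.49896,.060032,.328694],[.00085,1,.000327,-.00025]),
([-.039488,-.07988,1.830973,.000058,1.387154,-1.607885],[.500415,.05891,.237725],[.0012,1,-.000035,.00167]),
([.24814,.422134,1.266987,.0001,1.452302,.12672],[.665429,.249712,.235979],[.662906,.748702,.0001,0]),
([-.131683,-.045996,1.634814,-.000108,1.551672,-.252302],[.533853,.008542,.326103],[.663201,.748441,.000264,.000487]),
([-.7915060656500127, -.14098261664005135, 1.8082490968964167, .5269378401833954, 1.3952908881641002, -1.3722197873319286],[.5340112417784543, -.1934718231902192, .3252374952484836],[0.48938429005680667, 0.8321478926121699, 0.23562719411564667, 0.11186030064284308])]
def fk(q,p):
    h,L2,L3,Lt,dy1,dx3,dy5,s4=p[:8]
    r=lambda ax,a: R.from_rotvec(np.eye(3)[ax]*a)
    T=r(2,q[0]); x=T.apply([0,dy1,h])
    T=T*r(1,q[1]); x=x+T.apply([0,0,L2])
    T=T*r(1,q[2]); x=x+T.apply([dx3,0,L3])
    T=T*r(2,np.sign(s4)*q[3]); T=T*r(1,q[4]); x=x+T.apply([0,dy5,0])
    T=T*r(2,q[5]); x=x+T.apply([0,0,Lt])
    return x,T
E
python3 - <<'E'
from kin import *
for s in (1,-1):
    def f(p):
        p=np.r_[p,s]; o=[]
        for q,x,e in D: o+=list((fk(q,p)[0]-x)*1000)
        return o
    S=least_squares(f,[.3,.4,.4,.3,0.08,0,0]); print(s,S.cost,S.x.round(4)); p=np.r_[S.x,s]
    for q,x,e in D:
        y,T=fk(q,p); print((R.from_quat(e).inv()*T).as_rotvec().round(3), ((y-x)*1000).round(1))
E
```

```text
1 1.0838382483779078e-05 [ 0.3111  0.4116  0.5477  0.3339  0.0786  0.0524 -0.    ]
[-0.     0.    -1.571] [-0.  0. -0.]
[ 0.    -0.    -1.571] [ 0. -0. -0.]
[-0.     0.    -1.571] [-0. -0. -0.]
[ 0.    -0.    -1.571] [-0. -0. -0.]
[ 0.    -0.    -1.571] [ 0. -0.  0.]
[ 0.    -0.    -1.571] [ 0. -0.  0.]
[ 0.     0.    -1.571] [-0.  0.  0.]
-1 826.8423935188885 [-0.3333  0.3758  0.5487 -0.2736  0.2564 -0.0191 -0.1769]
[-0.     0.    -1.571] [ 1.5  6.7 -1.6]
[ 1.000e-03  1.000e-03 -1.571e+00] [ 8.3  2.4 -0.1]
[ 1.000e-03  1.000e-03 -1.571e+00] [ 6.4  0.6 -0.8]
[ 0.     0.    -1.571] [14.6  0.3 -2.4]
[ 0.    -0.    -1.571] [-5.4 -0.5  1.4]
[-0.     0.    -1.571] [ 3.3  0.4 -1.2]
[ 0.976  0.649 -1.594] [-27.7  20.9   4.7]
```

```bash
cat >> kin.py <<'E'
P=None
def _fit():
    def f(p):
        p=np.r_[p,1]; o=[]
        for q,x,e in D: o+=list((fk(q,p)[0]-x)*1000)
        return o
    return np.r_[least_squares(f,[.3,.4,.4,.3,0.08,0,0]).x,1]
P=_fit()
LO=np.array([-2.98,-.91,.09,-1.24,.2,-2.68]);HI=np.array([2.98,2.08,2.57,4.39,2.65,2.68])
RZ=R.from_rotvec([0,0,np.pi/2])
def FK(q):
    x,T=fk(q,P); return x,T*RZ
def ik(x,Rt,q0,bound=True):
    def f(q):
        y,T=FK(q); return np.r_[(y-x)*10,(Rt.inv()*T).as_rotvec()]
    S=least_squares(f,np.clip(q0,LO+.01,HI-.01),bounds=(LO+.005,HI-.005))
    return S.x,np.sqrt(2*S.cost)
def toolR(zdir,ydir):
    z=zdir/np.linalg.norm(zdir); y=ydir-z*(ydir@z); y/=np.linalg.norm(y)
    return R.from_matrix(np.c_[np.cross(y,z),y,z])
def grasp(ball,yaw,a,sgn,el=9):
    """returns TCP, tool R for grasp elevation a deg below horizontal, pot axis"""
    y=np.radians(yaw); e=np.radians(el)
    ax=np.array([np.cos(y)*np.cos(e),np.sin(y)*np.cos(e),np.sin(e)])
    G=np.r_[ball,.022]+.031*ax
    A=np.radians(a); zd=np.array([-np.cos(y)*np.cos(A),-np.sin(y)*np.cos(A),-np.sin(A)])
    yd=sgn*np.array([-np.sin(y),np.cos(y),0])
    Rt=toolR(zd,yd); return G+.019*zd,Rt,ax
def place(ring,yaw,a,sgn,el=9,zc=.0956):
    """pot upright, nozzle-yaw parameter yaw: same as grasp with axis rotated to vertical"""
    y=np.radians(yaw); A=np.radians(a+90-el)
    zd=np.array([-np.cos(y)*np.cos(A),-np.sin(y)*np.cos(A),-np.sin(A)])
    yd=sgn*np.array([-np.sin(y),np.cos(y),0])
    return np.r_[ring,zc]+.019*zd,toolR(zd,yd)
E
cat > plan.py <<'E'
from kin import *
pots={"A":((.585,-.2265),-176),"B":((.464,-.206),127),"C":((.470,-.356),127)}
rings={2:(.5055,.0965),3:(.5055,.0085),4:(.5055,-.0795)}
seeds=[[0,.2,1.8,q4,.8,s6] for q4 in (0,1.5,3.1) for s6 in (-1.5,0,1.5)]
def sols(x,Rt):
    out=[]
    q1=np.arctan2(x[1],x[0])
    for s in seeds:
        s=list(s); s[0]=q1
        q,e=ik(x,Rt,s)
        if e<1e-4 and not any(np.abs(q-o).max()<.05 for o in out): out.append(q)
    return out
if __name__=="__main__":
    import sys
    for n,(b,yaw) in pots.items():
        for a in (35,45,55,65):
            for s in (1,-1):
                x,Rt,_=grasp(np.array(b),yaw,a,s)
                for q in sols(x,Rt): print(n,a,s,q.round(2))
    for k,r in rings.items():
        for a in (45,55,65):
            for yaw in (180,150,120,90):
                for s in (1,-1):
                    x,Rt=place(np.array(r),yaw,a,s)
                    for q in sols(x,Rt): print("ring",k,a,yaw,s,q.round(2))
E
python3 plan.py
```

```text
A 35 1 [-0.9   0.33  2.26  1.71  0.75 -0.88]
A 35 -1 [-0.9   0.33  2.26  1.71  0.75  2.26]
A 45 1 [-0.83  0.25  2.21  1.4   0.59 -0.51]
A 45 -1 [-0.83  0.25  2.21  1.4   0.59  2.63]
A 55 1 [-0.75  0.23  2.14  0.96  0.54 -0.03]
A 65 1 [-0.68  0.24  2.04  0.54  0.59  0.41]
B 35 1 [-0.19  0.17  2.48  4.26  0.66 -2.11]
B 35 -1 [-0.19  0.17  2.48  4.26  0.66  1.03]
B 55 -1 [-0.34 -0.01  2.4  -1.    0.38 -0.12]
B 65 1 [-0.42 -0.    2.32 -0.46  0.48  2.45]
B 65 -1 [-0.42 -0.    2.32 -0.46  0.48 -0.69]
C 35 1 [-0.65  0.23  2.41  3.64  0.49 -1.86]
C 35 -1 [-0.65  0.23  2.41  3.64  0.49  1.28]
C 45 1 [-0.68  0.14  2.36  4.1   0.22 -2.34]
C 45 -1 [-0.68  0.14  2.36  4.1   0.22  0.8 ]
C 65 1 [-0.73  0.14  2.17 -0.21  0.41  1.94]
C 65 -1 [-0.73  0.14  2.17 -0.21  0.41 -1.2 ]
ring 2 45 180 1 [0.03 0.6  1.45 0.02 1.72 1.59]
ring 2 45 180 -1 [ 0.03  0.6   1.45  0.02  1.72 -1.55]
ring 2 45 150 1 [-0.11  0.54  1.55  0.24  1.64  1.93]
ring 2 45 150 -1 [-0.11  0.54  1.55  0.24  1.64 -1.21]
ring 2 45 120 1 [-0.24  0.41  1.73  0.44  1.48  2.23]
ring 2 45 120 -1 [-0.24  0.41  1.73  0.44  1.48 -0.91]
ring 2
[... 2860 characters left out ...]
 4 55 150 -1 [-0.38  0.71  1.36  0.11  1.87 -1.44]
ring 4 55 120 1 [-0.54  0.61  1.52  0.37  1.74  2.01]
ring 4 55 120 -1 [-0.54  0.61  1.52  0.37  1.74 -1.14]
ring 4 55 90 1 [-0.68  0.44  1.76  0.6   1.52  2.25]
ring 4 55 90 -1 [-0.68  0.44  1.76  0.6   1.52 -0.89]
ring 4 65 180 1 [-0.21  0.86  1.21 -0.19  2.03  1.37]
ring 4 65 180 -1 [-0.21  0.86  1.21 -0.19  2.03 -1.77]
ring 4 65 150 1 [-0.38  0.84  1.25  0.13  2.03  1.71]
ring 4 65 150 -1 [-0.38  0.84  1.25  0.13  2.03 -1.43]
ring 4 65 120 1 [-0.56  0.73  1.43  0.42  1.88  1.99]
ring 4 65 120 -1 [-0.56  0.73  1.43  0.42  1.88 -1.15]
ring 4 65 90 1 [-0.72  0.55  1.71  0.67  1.64  2.19]
ring 4 65 90 -1 [-0.72  0.55  1.71  0.67  1.64 -0.95]
```

```bash
cat > go.py <<'E'
from h import *
from plan import *
def rel(x,Rt,o=None,quiet=False):
    o=o or get_obs()
    rv=np.degrees((Rt*R.from_quat(o["eef_rot"]).inv()).as_rotvec()); d=(x-o["position"])*1000
    q,e=ik(x,Rt,o["joints"])
    print("turn",rv.round(1).tolist(),"shift",d.round(1).tolist(),"| ik",q.round(2).tolist(),round(e,5),"t",round(o["time_s"],1))
    return q
def pathcheck(x,Rt,o=None,n=12):
    o=o or get_obs(); R0=R.from_quat(o["eef_rot"]); rv=(Rt*R0.inv()).as_rotvec(); q=o["joints"]; mx=0
    for i in range(1,n+1):
        s=i/n; q2,e=ik(o["position"]+s*(x-o["position"]),R.from_rotvec(rv*s)*R0,q); mx=max(mx,np.abs(q2-q).max())
        if e>1e-3: print("  path fail at",s,e,q2.round(2))
        q=q2
    print("  path max dq",round(mx,2),"end",q.round(2))
E
python3 - <<'E'
from go import *
b,yaw=pots["B"]
x,Rt,ax=grasp(np.array(b),yaw,65,-1)
z=Rt.apply([0,0,1])
pre=x-.11*z+[0,0,.03]
rel(pre,Rt); pathcheck(pre,Rt); print("pre->grasp",((x-pre)*1000).round(1), x.round(4))
E
```

```text
turn [-38.9, 10.1, 1.0] shift [-111.6, 42.6, -185.9] | ik [-0.35, -0.4, 2.34, -0.31, 0.85, -0.83] 0.0 t 6.2
  path max dq 0.1 end [-0.35 -0.4   2.34 -0.31  0.85 -0.83]
pre->grasp [  28.   -37.1 -129.7] [ 0.4504 -0.188   0.0096]
```

Emit:
servo_tool(moves=[[-8,2,0.2,-22,8,-37,1],[-16,4,0.4,-44,17,-74,1],[-24,6,0.6,-67,26,-111,1],[-32,8.3,0.8,-90,34,-150,1],[-39,10,1,-112,43,-186,1],[-39,10,1,-112,43,-186,1],[-39,10,1,-112,43,-186,1]])

```text
time_s: 6.9
position: [0.4227, -0.1444, 0.1385]
eef_rot: [0.431, 0.876, -0.096, 0.193]
wrist_force: [1.1, 0.6, 1.0]
gripper_width: 1.002
```

Run:
```python
from go import *
for n in ("top","side"):
    im=snapshot(n); cv2.imwrite(f"pics/r{n}5.png",im[:,:,::-1]); crop(im,280,160 if n=="top" else 220,200,140,3.9,f"pics/{n}5.png")
b,yaw=pots["B"]
x,Rt,ax=grasp(np.array(b),yaw,65,-1)
rel(x,Rt); pathcheck(x,Rt)
```

```text
turn [0.1, 0.2, -0.4] shift [24.8, -40.7, -132.8] | ik [-0.42, -0.0, 2.32, -0.46, 0.48, -0.69] 0.0 t 7.0
  path max dq 0.04 end [-0.42 -0.    2.32 -0.46  0.48 -0.69]
```

View pics/side5.png

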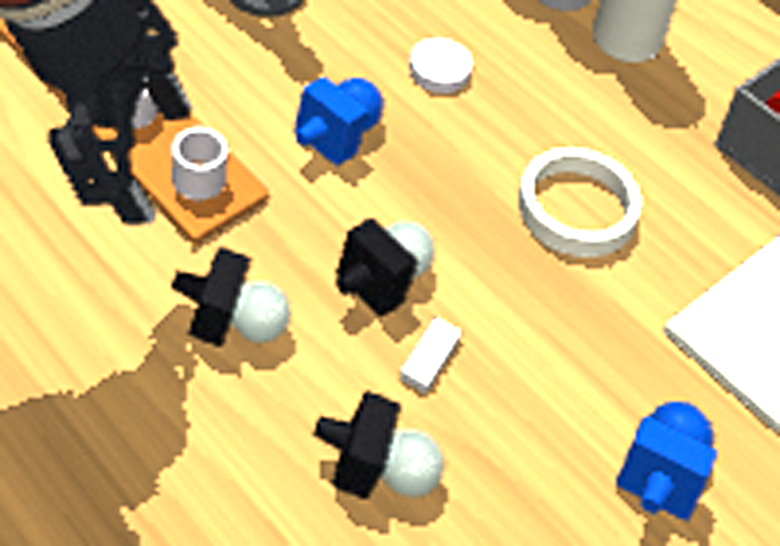

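View pics/top5.png

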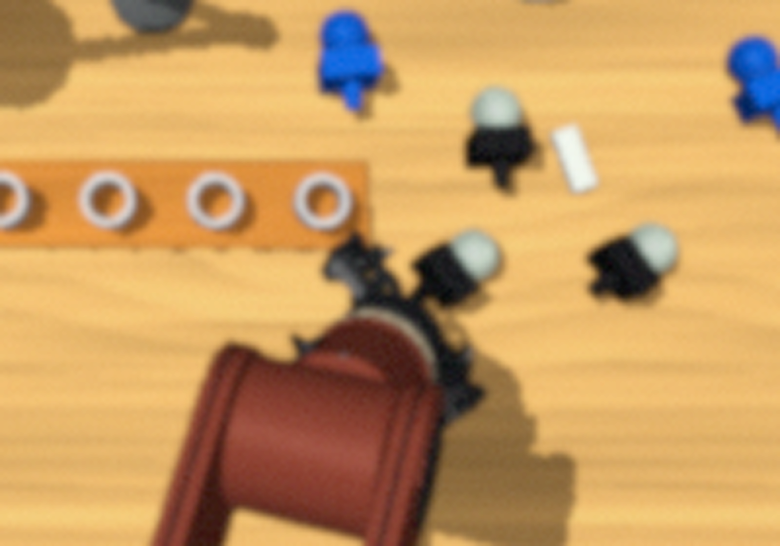

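Emit:
servo_tool(moves=[[0,0,0,7,-10,-38,1],[0,0,0,14,-22,-75,1],[0,0,0,20,-32,-105,1],[0,0,0,24,-38,-122,1],[0,0,0,25,-40,-131,1],[0,0,0,25,-40,-131,1],[0,0,0,25,-40,-131,1]])

```text
time_s: 7.7
position: [0.4496, -0.1883, 0.0102]
eef_rot: [0.434, 0.874, -0.097, 0.195]
wrist_force: [-0.3, 0.4, 0.1]
gripper_width: 1.001
```

Run:
```python
from go import *
for n in ("top","side"):
    im=snapshot(n); crop(im,300,180 if n=="top" else 240,130,110,6,f"pics/{n}6.png")
b,yaw=pots["B"]
x,Rt,ax=grasp(np.array(b),yaw,65,-1)
rel(x,Rt)
```

```text
turn [0.1, 0.1, -0.3] shift [0.8, -0.1, -0.8] | ik [-0.42, -0.0, 2.32, -0.46, 0.48, -0.69] 0.0 t 7.8
```

View pics/side6.png

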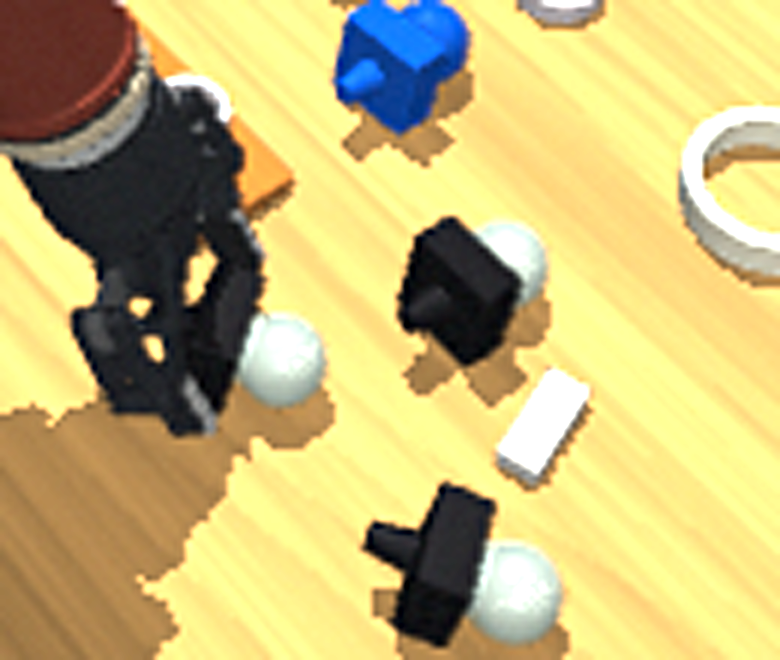

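Close on the cap.

Emit:
servo_tool(moves=[[0,0,0,0,0,0,0.5],[0,0,0,0,0,0,0.3],[0,0,0,0,0,0,0.3],[0,0,0,0,0,0,0.3],[0,0,0,0,0,0,0.3]])

```text
time_s: 8.3
position: [0.4488, -0.1873, 0.0095]
eef_rot: [0.433, 0.875, -0.097, 0.194]
wrist_force: [-3.3, 0.5, 6.4]
gripper_width: 0.578
```

Run:
```python
from go import *
for n in ("top","side"):
    im=snapshot(n); crop(im,300,180 if n=="top" else 240,130,110,6,f"pics/{n}7.png")
o=get_obs();print(o["gripper_width"],o["position"],o["wrist_force"])
```

```text
0.5758577062027994 [ 0.44882691 -0.18732647  0.00950921] [-2.70675837  1.83870979  5.78216258]
```

View pics/side7.png

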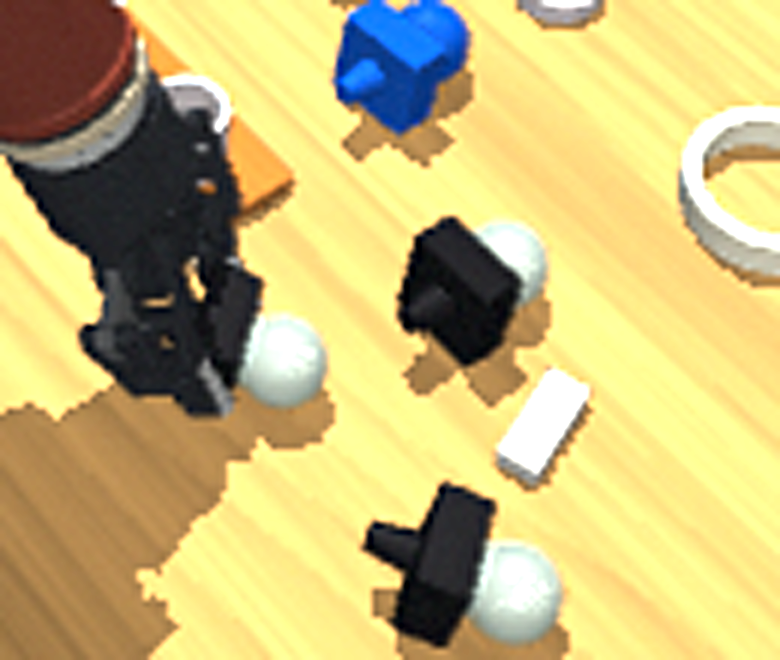

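```bash
cat >> go.py <<'E'
import json
def store(n,ball,yaw,el=9,o=None):
    o=o or get_obs(); y=np.radians(yaw);e=np.radians(el)
    ax=np.array([np.cos(y)*np.cos(e),np.sin(y)*np.cos(e),np.sin(e)])
    R0=R.from_quat(o["eef_rot"]).inv()
    c=R0.apply(np.r_[ball,.022]+.022*ax-o["position"]); a=R0.apply(ax)
    c[1]=0; a[1]=0; a/=np.linalg.norm(a)
    json.dump(dict(c=c.tolist(),a=a.tolist()),open("held.json","w")); print("pot in tool",(c*1000).round(1),a.round(3))
def held(): 
    h=json.load(open("held.json")); return np.array(h["c"]),np.array(h["a"])
def pot_now(o=None):
    o=o or get_obs(); c,a=held(); Rt=R.from_quat(o["eef_rot"]); return o["position"]+Rt.apply(c),Rt.apply(a)
def place2(ring,yaw,sgn,zc=.0866):
    """tool pose for pot centre at (ring,zc), upright; tool y horizontal; wrist leans to direction yaw+180"""
    c,a=held(); y=np.radians(yaw); yd=sgn*np.array([-np.sin(y),np.cos(y),0])
    # tool basis: a in tool xz-plane -> world z ; tool y -> yd
    b=np.cross([0,1,0],a)  # tool vector perpendicular
    wb=np.cross(yd,[0,0,1])
    Rt=R.from_matrix(np.c_[yd,[0,0,1],wb]@np.c_[[0,1,0],a,b].T)
    return np.r_[ring,zc]-Rt.apply(c),Rt
E
python3 - <<'E'
from go import *
store("B",*pots["B"])
for yaw in (150,130,110):
  x,Rt=place2(rings[2],yaw,-1); x=x+[0,0,.07]
  print(yaw); q=rel(x,Rt); pathcheck(x,Rt); print(Rt.apply([0,0,1]).round(2))
E
```

```text
pot in tool [ -8.9   0.  -13.4] [ 0.828  0.    -0.56 ]
150
turn [53.9, 61.1, 18.7] shift [42.7, 291.9, 146.9] | ik [-0.15, 0.68, 1.35, 0.34, 2.03, -1.2] 0.0 t 8.4
  path max dq 0.17 end [-0.15  0.68  1.35  0.34  2.03 -1.2 ]
[-0.72  0.41 -0.56]
130
turn [63.3, 50.5, 2.2] shift [46.3, 296.2, 146.9] | ik [-0.27, 0.57, 1.51, 0.52, 1.9, -1.02] 0.0 t 8.4
  path max dq 0.19 end [-0.27  0.57  1.51  0.52  1.9  -1.02]
[-0.53  0.63 -0.56]
110
turn [71.3, 38.9, -14.3] shift [51.2, 299.0, 146.9] | ik [-0.37, 0.44, 1.7, 0.68, 1.73, -0.88] 0.0 t 8.4
  path max dq 0.21 end [-0.37  0.44  1.7   0.68  1.73 -0.88]
[-0.28  0.78 -0.56]
```

Emit:
servo_tool(moves=[[0,0,0,0,0,20,0.3],[0,0,0,0,0,50,0.3],[0,0,0,0,10,80,0.3],[5,4,0.2,4,30,110,0.3],[10,8,0.4,8,50,125,0.3],[15,12,0.6,12,70,135,0.3],[20,16,0.7,16,95,145,0.3],[25,20,0.9,20,120,147,0.3],[30,24,1,23,145,147,0.3],[30,24,1,23,145,147,0.3]])

```text
time_s: 9.4
position: [0.4719, -0.0414, 0.1548]
eef_rot: [0.431, 0.894, 0.047, -0.109]
wrist_force: [-0.7, -0.6, -2.1]
gripper_width: 0.578
```

Run:
```python
from go import *
im=snapshot("side"); crop(im,200,140,230,170,3.4,"pics/side8.png")
x,Rt=place2(rings[2],130,-1); x=x+[0,0,.07]
rel(x,Rt); pathcheck(x,Rt); print(get_obs()["gripper_width"])
```

```text
turn [33.3, 26.4, 1.1] shift [23.8, 151.1, 1.7] | ik [-0.27, 0.57, 1.51, 0.52, 1.9, -1.02] 0.0 t 9.4
  path max dq 0.05 end [-0.27  0.57  1.51  0.52  1.9  -1.02]
0.5755699046041268
```

View pics/side8.png

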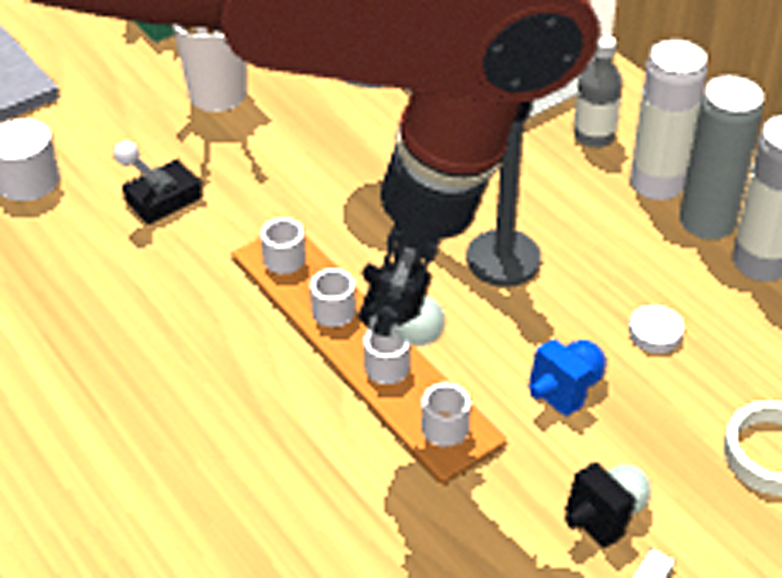

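Emit:
servo_tool(moves=[[5.5,4.4,0.2,4,25,2,0.3],[11,8.8,0.4,8,50,2,0.3],[16.5,13.2,0.5,12,75,2,0.3],[22,17.6,0.7,16,100,2,0.3],[27.5,22,0.9,20,125,2,0.3],[33.3,26.4,1.1,24,151,2,0.3],[33.3,26.4,1.1,24,151,2,0.3],[33.3,26.4,1.1,24,151,2,0.3]])

```text
time_s: 10.25
position: [0.4945, 0.1084, 0.1565]
eef_rot: [0.374, 0.801, 0.197, -0.424]
wrist_force: [0.6, 0.5, -0.8]
gripper_width: 0.574
```

Run:
```python
from go import *
for n in ("side","top"):
    im=snapshot(n); cv2.imwrite(f"pics/r{n}9.png",im[:,:,::-1]); crop(im,240,130,130,110,6,f"pics/{n}9.png")
x,Rt=place2(rings[2],130,-1)
rel(x,Rt); c,a=pot_now(); print(c,a,get_obs()["gripper_width"]); b=c-.022*a; print("ball expected px",proj("top",b),proj("side",b))
```

```text
turn [0.2, 0.2, 0.1] shift [-0.3, 0.8, -72.1] | ik [-0.27, 0.68, 1.51, 0.51, 1.81, -1.07] 0.0 t 10.3
[0.50579774 0.09570083 0.15881676] [-0.00415855  0.00272324  0.99998765] 0.5797049088111252
ball expected px [306.80515384 208.45250051] [296.25729295 203.68437358]
```

View pics/side9.png

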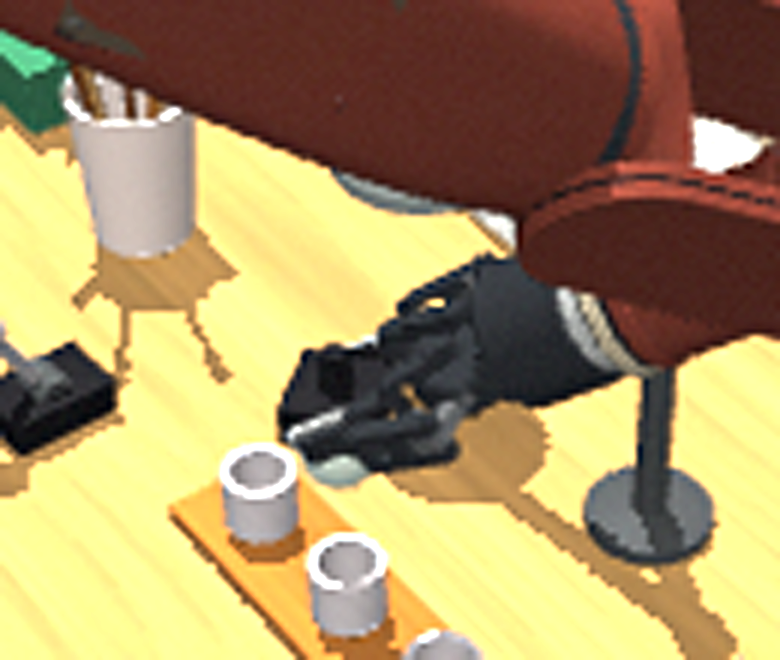

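View pics/top9.png

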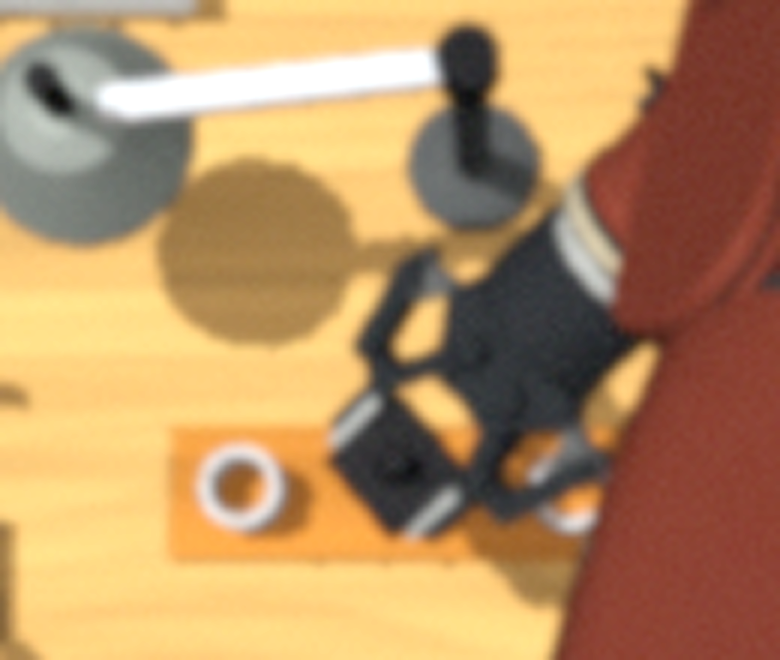

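Emit:
servo_tool(moves=[[0,0,0,0,1,-30,0.3],[0,0,0,0,1,-55,0.3],[0,0,0,0,1,-64,0.3],[0,0,0,0,1,-68,0.3],[0,0,0,0,1,-70,0.3],[0,0,0,0,1,-70,0.3]])

```text
time_s: 10.95
position: [0.496, 0.1095, 0.0888]
eef_rot: [0.374, 0.801, 0.199, -0.424]
wrist_force: [-1.1, 0.3, -0.5]
gripper_width: 0.582
```

Run:
```python
from go import *
for n in ("side","top"):
    im=snapshot(n); cv2.imwrite(f"pics/r{n}10.png",im[:,:,::-1]); crop(im,240,150,130,110,6,f"pics/{n}10.png")
c,a=pot_now(); o=get_obs(); print(c,a,o["gripper_width"],o["wrist_force"]); print(proj("top",c+.044*a))
```

```text
[0.50635549 0.09722998 0.08894145] [-2.89783369e-03  3.57789852e-04  9.99995737e-01] 0.5791209909635503 [-0.20562275 -0.29877972 -1.53826674]
[306.32149507 208.46542965]
```

View pics/side10.png

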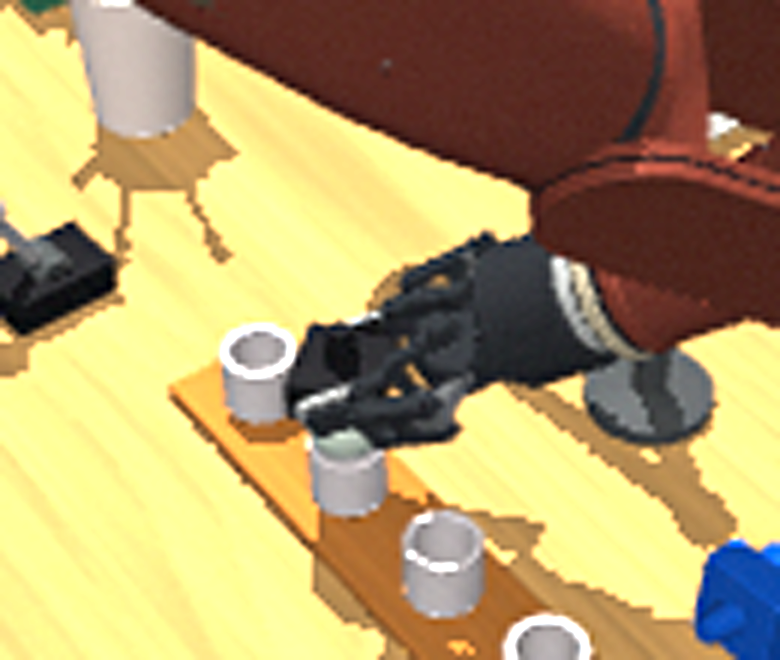

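View pics/top10.png

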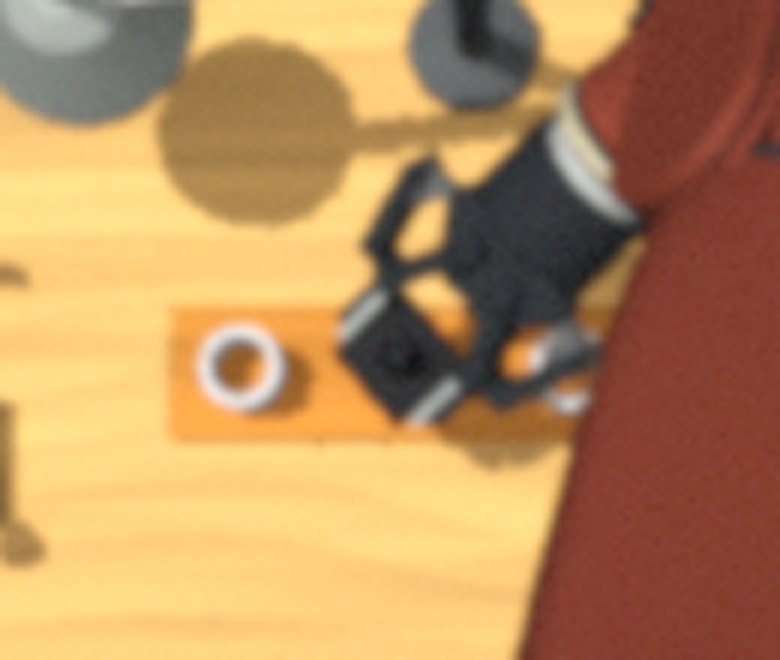

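Emit:
servo_tool(moves=[[0,0,0,0,0,-2,0.3],[0,0,0,0,0,-3,0.3],[0,0,0,0,0,-3,0.3]])

```text
time_s: 11.35
position: [0.4959, 0.1097, 0.0857]
eef_rot: [0.373, 0.801, 0.199, -0.424]
wrist_force: [1.2, -0.7, 4.6]
gripper_width: 0.578
```

Emit:
servo_tool(moves=[[0,0,0,0,0,0,0.62],[0,0,0,0,0,0,0.68],[0,0,0,0,0,0,0.75],[0,0,0,0,0,0,0.85],[0,0,0,0,0,0,0.95],[0,0,0,0,0,0,0.95]])

```text
time_s: 11.95
position: [0.4953, 0.1098, 0.0846]
eef_rot: [0.374, 0.8, 0.199, -0.425]
wrist_force: [-0.2, 0.5, -0.9]
gripper_width: 0.945
```

Run:
```python
from go import *
for n in ("side","top"):
    im=snapshot(n); cv2.imwrite(f"pics/r{n}11.png",im[:,:,::-1]); crop(im,240,150,130,110,6,f"pics/{n}11.png")
o=get_obs(); print(o["position"],o["gripper_width"],o["wrist_force"],R.from_quat(o["eef_rot"]).apply([0,0,1]))
```

```text
[0.49530337 0.10980784 0.08465816] 0.9514780681038605 [ 0.55625542 -0.23474973 -0.69472244] [-0.53117413  0.63529305 -0.56058611]
```

View pics/side11.png

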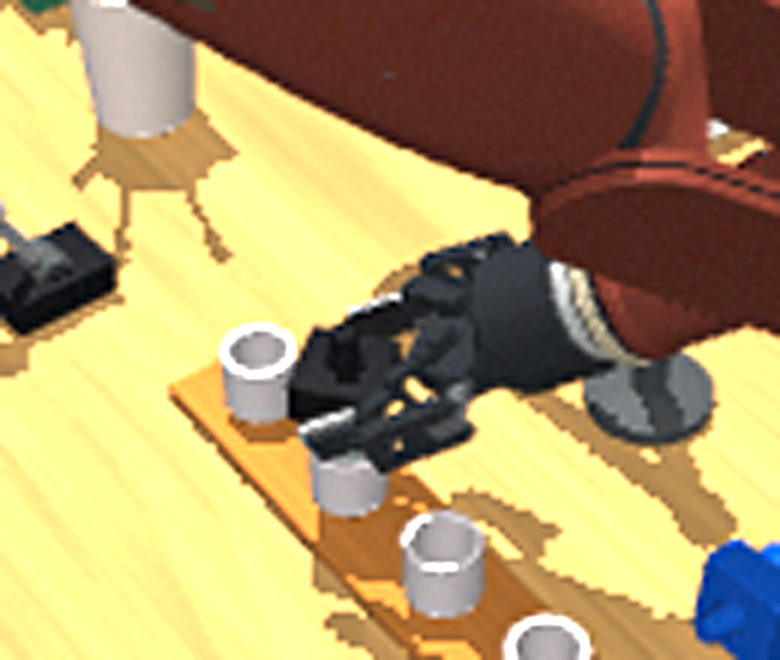

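View pics/top11.png

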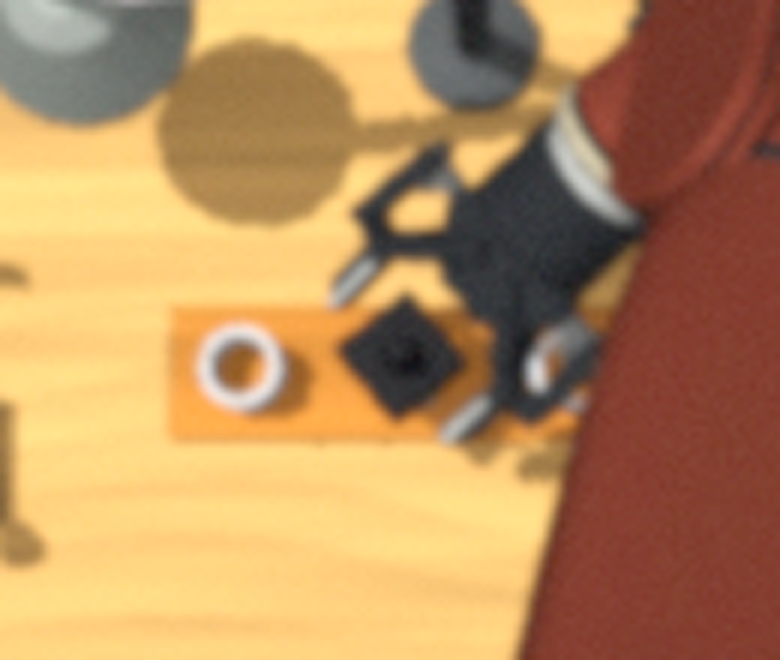

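Emit:
servo_tool(moves=[[0,0,0,10,-13,11,1],[0,0,0,27,-32,28,1],[0,0,0,48,-57,50,1],[0,0,0,64,-76,70,1],[0,0,0,64,-76,110,1],[0,0,0,64,-76,150,1],[0,0,0,64,-76,150,1]])

```text
time_s: 12.75
position: [0.5617, 0.0329, 0.2406]
eef_rot: [0.373, 0.803, 0.2, -0.42]
wrist_force: [1.3, -0.3, -0.1]
gripper_width: 0.999
```

Run:
```python
from go import *
for n in ("side","top"):
    im=snapshot(n); cv2.imwrite(f"pics/r{n}12.png",im[:,:,::-1])
    b,k=find(im) if 0 else (0,0)
crop(cv2.imread("pics/rside12.png")[:,:,::-1],240,150,220,200,3,"pics/side12.png")
crop(cv2.imread("pics/rtop12.png")[:,:,::-1],240,130,230,120,3.4,"pics/top12.png")
b,yaw=pots["C"]
x,Rt,ax=grasp(np.array(b),yaw,65,-1)
z=Rt.apply([0,0,1])
pre=x-.11*z+[0,0,.03]
rel(pre,Rt); pathcheck(pre,Rt,n=20)
```

```text
turn [-63.3, -50.1, -2.5] shift [-131.4, -334.4, -96.3] | ik [-0.7, -0.24, 2.22, -0.14, 0.73, -1.27] 0.0 t 12.8
  path max dq 0.09 end [-0.7  -0.24  2.22 -0.14  0.73 -1.27]
```

View pics/side12.png

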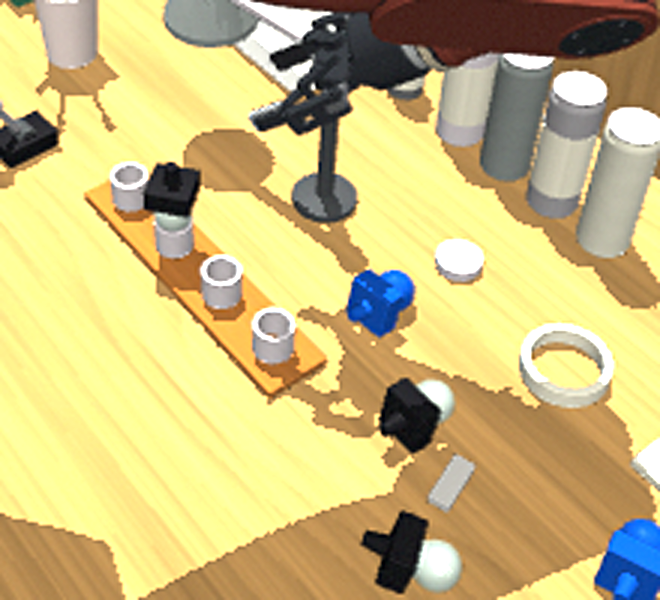

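View pics/top12.png

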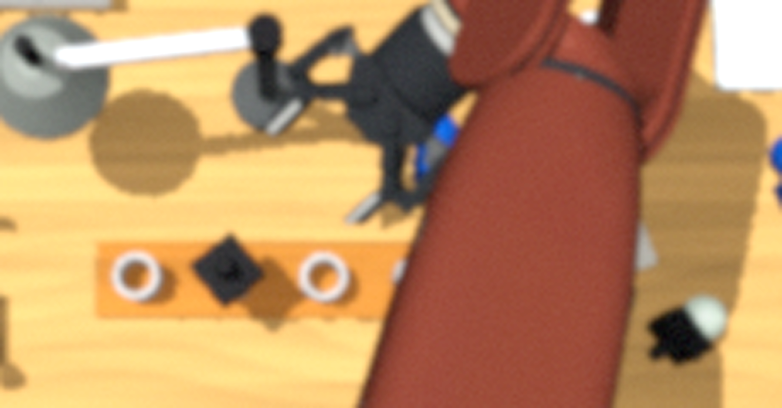

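Emit:
servo_tool(moves=[[-4,-3,0,-10,-30,10,1],[-10,-8,-0.3,-20,-60,10,1],[-16,-12.7,-0.6,-30,-90,0,1],[-22,-17.4,-0.9,-42,-120,-10,1],[-28,-22.2,-1.1,-55,-150,-20,1],[-34,-26.9,-1.3,-68,-180,-30,1],[-40,-31.7,-1.6,-80,-210,-40,1],[-46,-36.4,-1.8,-92,-240,-50,1],[-52,-41.2,-2,-104,-270,-60,1],[-58,-45.9,-2.3,-118,-300,-75,1]])

```text
time_s: 13.85
position: [0.4409, -0.2671, 0.1591]
eef_rot: [0.439, 0.884, -0.073, 0.142]
wrist_force: [0.3, -0.6, -0.9]
gripper_width: 1.0
```

Emit:
servo_tool(moves=[[-5,-4,-0.2,-13,-34,-20,1],[-5.5,-4.3,-0.2,-13,-34,-20,1],[-5.5,-4.3,-0.2,-13,-34,-20,1]])

```text
time_s: 14.15
position: [0.4264, -0.2991, 0.1372]
eef_rot: [0.437, 0.874, -0.097, 0.191]
wrist_force: [0.1, 0.0, 1.4]
gripper_width: 0.997
```

Run:
```python
from go import *
for n in ("side","top"):
    im=snapshot(n); cv2.imwrite(f"pics/r{n}13.png",im[:,:,::-1])
crop(cv2.imread("pics/rside13.png")[:,:,::-1],320,240,130,120,5,"pics/side13.png")
crop(cv2.imread("pics/rtop13.png")[:,:,::-1],360,170,130,100,6,"pics/top13.png")
b,yaw=pots["C"]
x,Rt,ax=grasp(np.array(b),yaw,65,-1)
rel(x,Rt); pathcheck(x,Rt,n=20)
```

```text
turn [0.1, -0.0, 0.1] shift [27.2, -37.7, -130.8] | ik [-0.73, 0.14, 2.17, -0.21, 0.41, -1.2] 0.0 t 14.2
  path max dq 0.02 end [-0.73  0.14  2.17 -0.21  0.41 -1.2 ]
```

View pics/side13.png

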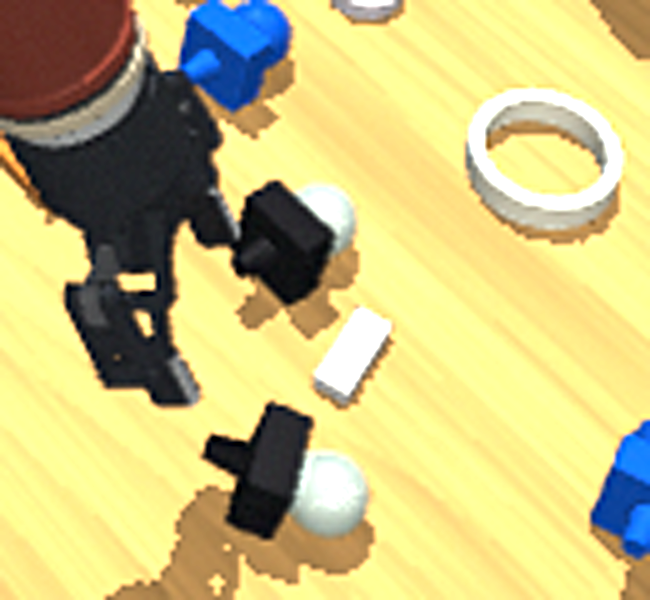

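View pics/top13.png

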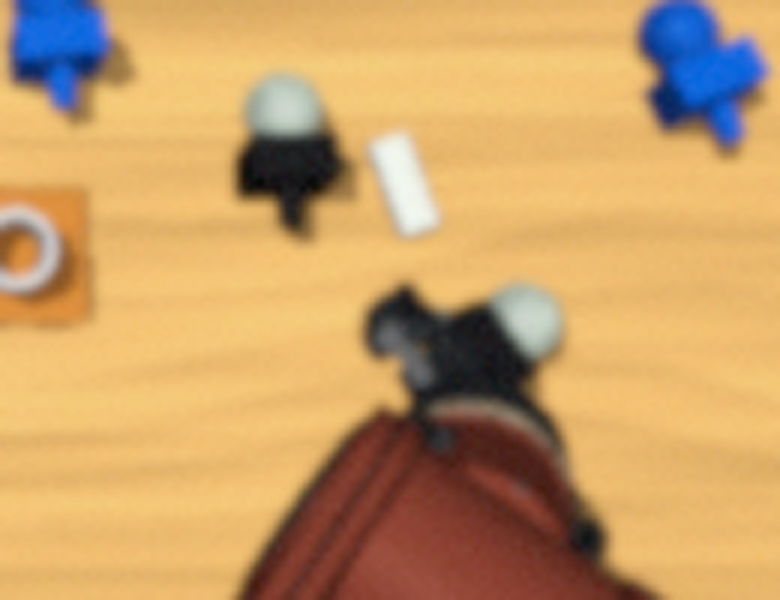

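Emit:
servo_tool(moves=[[0,0,0,8,-11,-38,1],[0,0,0,15,-21,-72,1],[0,0,0,21,-30,-102,1],[0,0,0,25,-35,-120,1],[0,0,0,27,-38,-130,1],[0,0,0,27,-38,-130,1],[0,0,0,27,-38,-130,1]])

```text
time_s: 14.95
position: [0.4566, -0.3385, 0.0103]
eef_rot: [0.436, 0.874, -0.097, 0.194]
wrist_force: [0.0, -0.2, 0.3]
gripper_width: 1.001
```

Emit:
servo_tool(moves=[[0,0,0,0,0,0,0.6],[0,0,0,0,0,0,0.3],[0,0,0,0,0,0,0.3],[0,0,0,0,0,0,0.3],[0,0,0,0,0,0,0.3]])

```text
time_s: 15.45
position: [0.456, -0.3387, 0.011]
eef_rot: [0.436, 0.873, -0.098, 0.195]
wrist_force: [-1.9, 4.2, 6.6]
gripper_width: 0.58
```

Run:
```python
from go import *
for n in ("side","top"):
    im=snapshot(n); cv2.imwrite(f"pics/r{n}14.png",im[:,:,::-1])
crop(cv2.imread("pics/rside14.png")[:,:,::-1],320,240,130,120,5,"pics/side14.png")
store("C",*pots["C"])
o=get_obs(); print(o["position"],o["gripper_width"],o["wrist_force"])
for yaw in (150,130):
  x,Rt=place2(rings[3],yaw,-1); x=x+[0,0,.07]
  print(yaw); q=rel(x,Rt); pathcheck(x,Rt)
```

```text
pot in tool [ -6.6   0.  -12.9] [ 0.828  0.    -0.561]
[ 0.45601656 -0.33866727  0.0109272 ] 0.5831321389167806 [-2.90720373  3.05533342  6.93054747]
150
turn [54.1, 60.9, 19.1] shift [37.0, 354.4, 143.9] | ik [-0.27, 0.7, 1.31, 0.24, 2.07, -1.31] 0.0 t 15.6
  path max dq 0.18 end [-0.27  0.7   1.31  0.24  2.07 -1.31]
130
turn [63.5, 50.3, 2.5] shift [40.2, 358.2, 143.9] | ik [-0.39, 0.62, 1.45, 0.43, 1.96, -1.11] 0.0 t 15.6
  path max dq 0.18 end [-0.39  0.62  1.45  0.43  1.96 -1.11]
```

View pics/side14.png

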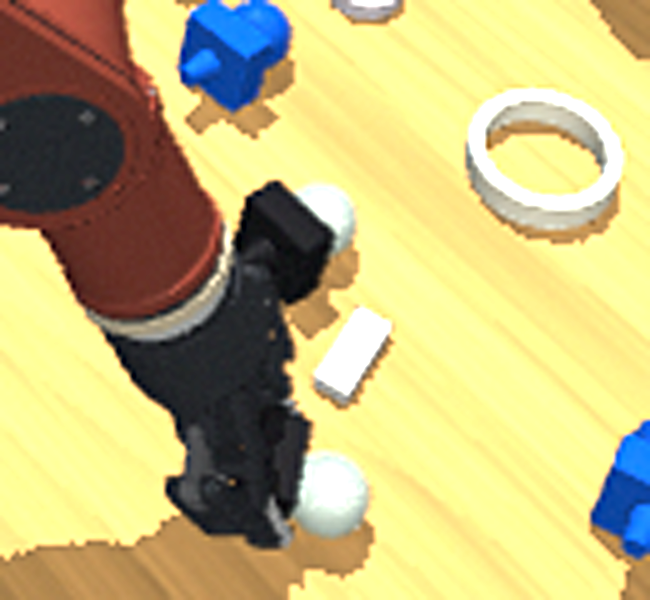

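Emit:
servo_tool(moves=[[0,0,0,0,0,20,0.3],[0,0,0,0,0,55,0.3],[0,0,0,0,20,90,0.3],[5,4,0.2,4,50,120,0.3],[11,8.7,0.4,8,80,140,0.3],[17,13.5,0.7,12,115,144,0.3],[23,18.2,0.9,16,150,144,0.3],[29,23,1.1,20,185,144,0.3],[35,27.7,1.4,24,215,144,0.3],[40,31.7,1.6,26,240,144,0.3]])

```text
time_s: 16.55
position: [0.482, -0.0971, 0.1542]
eef_rot: [0.42, 0.878, 0.094, -0.207]
wrist_force: [0.1, -0.7, -1.7]
gripper_width: 0.576
```

Emit:
servo_tool(moves=[[5.5,4.4,0.2,3,28,0,0.3],[11,8.8,0.4,6,56,0,0.3],[16.5,13.2,0.6,9,84,0,0.3],[22,17.5,0.9,12,112,0,0.3],[23.5,18.6,0.9,14,118,0,0.3],[23.5,18.6,0.9,14,118,0,0.3],[23.5,18.6,0.9,14,118,0,0.3]])

```text
time_s: 17.25
position: [0.4955, 0.019, 0.1539]
eef_rot: [0.374, 0.801, 0.198, -0.424]
wrist_force: [-0.8, -0.5, -0.7]
gripper_width: 0.577
```

Run:
```python
from go import *
for n in ("side","top"):
    im=snapshot(n); cv2.imwrite(f"pics/r{n}15.png",im[:,:,::-1]); crop(im,240,150,130,110,6,f"pics/{n}15.png")
x,Rt=place2(rings[3],130,-1)
rel(x,Rt); c,a=pot_now(); print(c,a,get_obs()["gripper_width"]); b=c-.022*a; print("ball expected px",proj("top",b),proj("side",b),"tip",proj("top",c+.044*a))
```

```text
turn [0.0, 0.1, 0.1] shift [0.5, 0.7, -69.9] | ik [-0.39, 0.72, 1.44, 0.41, 1.87, -1.16] 0.0 t 17.4
[0.50499326 0.00782769 0.15649107] [-2.17866475e-03  2.51027487e-04  9.99997595e-01] 0.579143034431159
ball expected px [336.54352869 208.81700412] [312.89455806 220.72186045] tip [337.35651711 206.59213875]
```

View pics/side15.png

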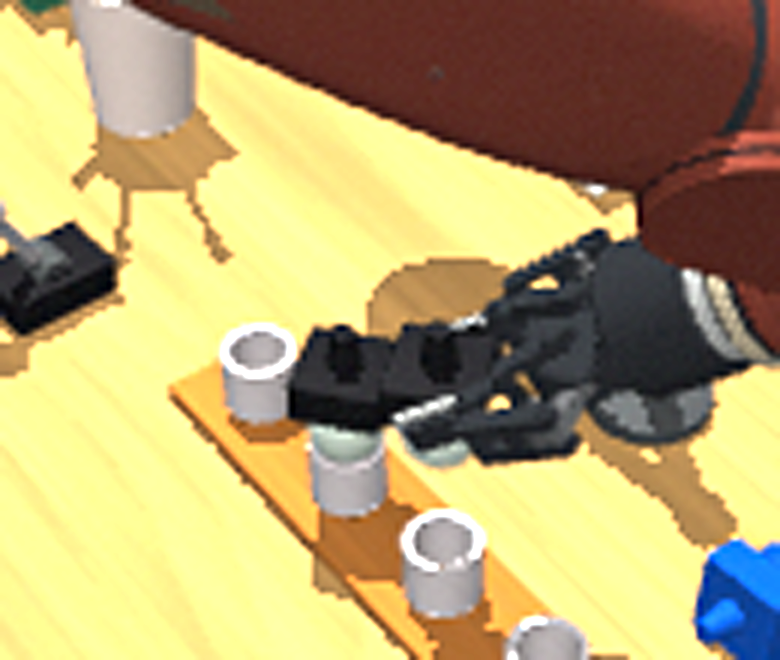

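View pics/top15.png

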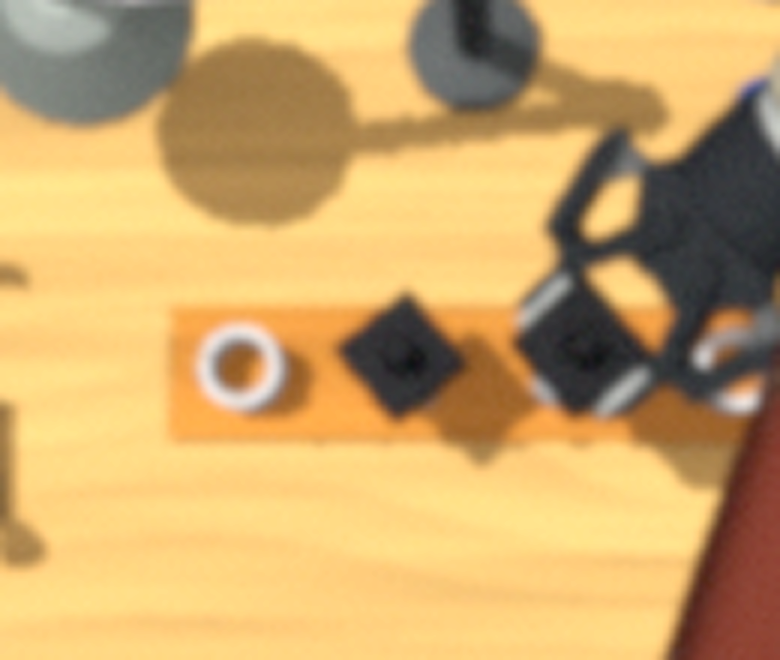

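Emit:
servo_tool(moves=[[0,0,0,1,1,-30,0.3],[0,0,0,1,1,-55,0.3],[0,0,0,1,1,-64,0.3],[0,0,0,1,1,-67,0.3],[0,0,0,1,1,-69,0.3],[0,0,0,1,1,-69,0.3]])

```text
time_s: 17.95
position: [0.497, 0.0204, 0.0857]
eef_rot: [0.373, 0.801, 0.199, -0.424]
wrist_force: [0.9, 0.1, -0.3]
gripper_width: 0.576
```

Emit:
servo_tool(moves=[[0,0,0,0,0,-1,0.3],[0,0,0,0,0,-2,0.3]])

```text
time_s: 18.15
position: [0.4968, 0.0206, 0.0834]
eef_rot: [0.373, 0.801, 0.199, -0.424]
wrist_force: [0.7, -0.6, 3.2]
gripper_width: 0.579
```

Emit:
servo_tool(moves=[[0,0,0,0,0,0,0.62],[0,0,0,0,0,0,0.68],[0,0,0,0,0,0,0.75],[0,0,0,0,0,0,0.82],[0,0,0,0,0,0,0.85]])

```text
time_s: 18.65
position: [0.4963, 0.0208, 0.0827]
eef_rot: [0.373, 0.8, 0.199, -0.425]
wrist_force: [0.5, -0.5, 0.4]
gripper_width: 0.851
```

Run:
```python
from go import *
for n in ("side","top"):
    im=snapshot(n); cv2.imwrite(f"pics/r{n}16.png",im[:,:,::-1]); crop(im,240,150,130,110,6,f"pics/{n}16.png")
o=get_obs(); print(o["position"],o["gripper_width"],o["wrist_force"],R.from_quat(o["eef_rot"]).apply([0,0,1]))
```

```text
[0.49633218 0.02079972 0.08271627] 0.8552822073751667 [ 0.38370586  0.29309598 -0.60449311] [-0.53215173  0.63528541 -0.55966686]
```

View pics/side16.png

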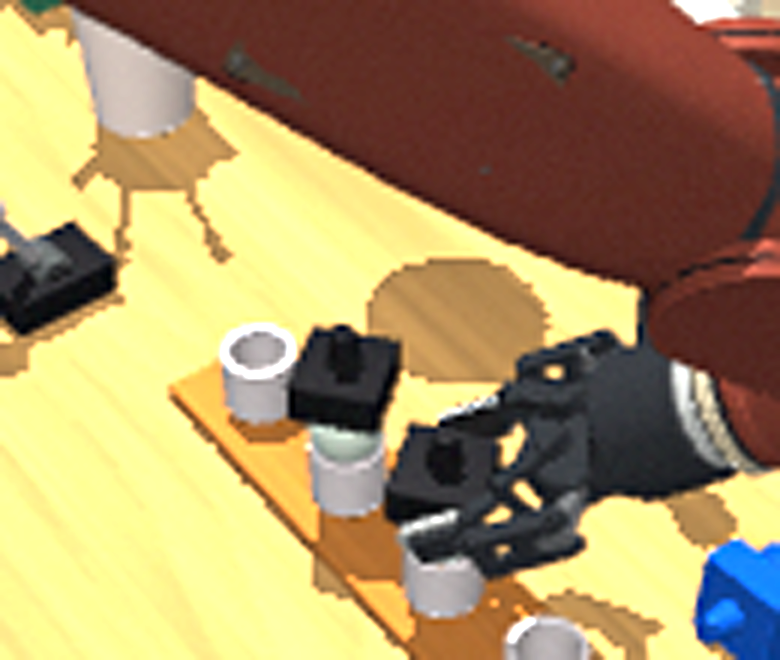

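View pics/top16.png

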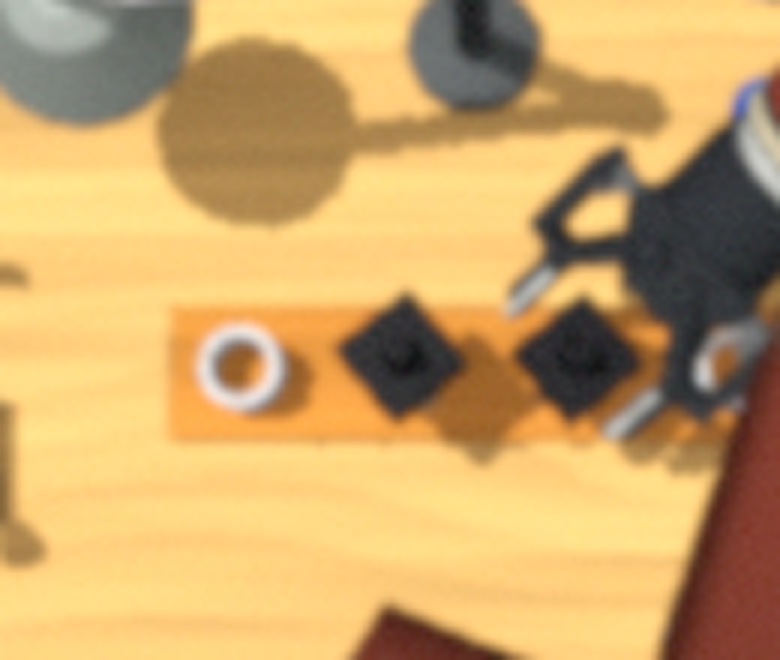

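Emit:
servo_tool(moves=[[0,0,0,10,-13,11,0.85],[0,0,0,27,-32,28,0.9],[0,0,0,48,-57,50,1],[0,0,0,64,-76,70,1],[-6,-5,0,60,-90,110,1],[-12,-10,0,50,-110,150,1],[-18,-15,0,35,-130,170,1],[-24,-20,0,20,-150,170,1],[-30,-25,0,0,-170,170,1],[-36,-30,0,-20,-190,170,1]])

```text
time_s: 19.75
position: [0.4761, -0.1704, 0.2539]
eef_rot: [0.422, 0.904, 0.031, -0.069]
wrist_force: [0.3, -0.7, 0.9]
gripper_width: 0.999
```

Run:
```python
from go import *
for n in ("side","top"):
    im=snapshot(n); cv2.imwrite(f"pics/r{n}17.png",im[:,:,::-1])
crop(cv2.imread("pics/rside17.png")[:,:,::-1],260,180,170,150,4,"pics/side17.png")
crop(cv2.imread("pics/rtop17.png")[:,:,::-1],290,150,170,100,4.6,"pics/top17.png")
o=get_obs();print(o["position"],o["joints"].round(2))
```

```text
[ 0.47261323 -0.16856218  0.25345499] [-0.53  0.02  1.71  0.05  1.56 -1.23]
```

View pics/side17.png

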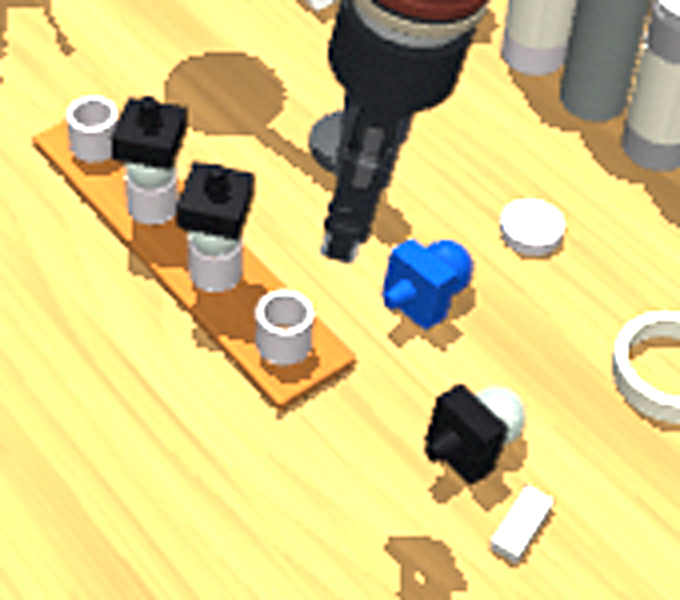

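View pics/top17.png

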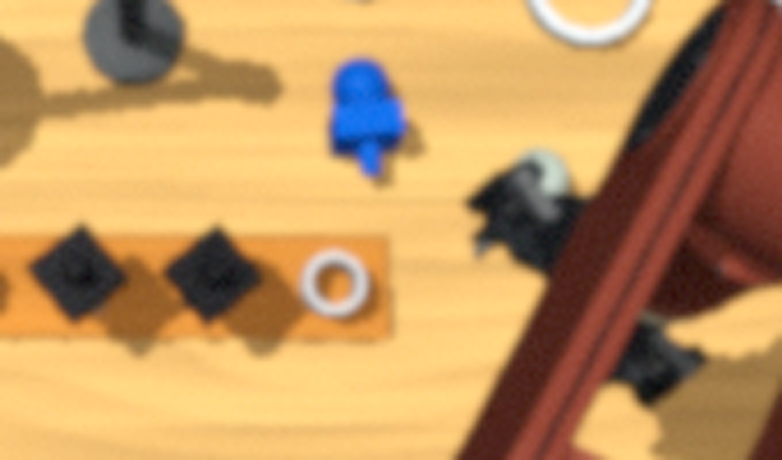

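Run:
```python
from go import *
f=lambda u,v:(360+u/6,170+v/6)
b=onz("top",*f(284,111),.022); t=onz("top",*f(297,230),.0323); k=onz("top",*f(289,170),.045)
print("ball",b,"tip",t,"cap",k); d=t-b; print(np.hypot(*d[:2]),np.degrees(np.arctan2(d[1],d[0])))
im=cv2.imread("pics/rside13.png")
# side ball A px from crop13: centre ~ (322,217)/5+(320,240)
print("side ball",onz("side",320+322/5,240+219/5,.022))
for c in ((370,145),(405,130),(440,222),(412,238)): print("er",onz("top",*f(*c),.012).round(4))
b0=b[:2]
for yaw in (-177,-174):
  for a in (55,60,65):
    for s in (1,-1):
        x,Rt,ax=grasp(b0,yaw,a,s)
        for q in sols(x,Rt): print(yaw,a,s,x.round(4),q.round(2))
```

```text
ball [ 0.58287439 -0.22868743  0.022     ] tip [ 0.51648368 -0.23174219  0.0323    ] cap [ 0.54748968 -0.22536212  0.045     ]
0.06646095039119372 -177.36557369802807
side ball [ 0.58526201 -0.23050126  0.022     ]
er [ 0.5655 -0.2779  0.012 ]
er [ 0.5738 -0.2974  0.012 ]
er [ 0.5229 -0.3151  0.012 ]
er [ 0.5141 -0.2994  0.012 ]
-177 55 1 [ 0.5632 -0.2297  0.0113] [-0.75  0.22  2.15  0.96  0.53 -0.02]
-177 60 1 [ 0.5618 -0.2298  0.0104] [-0.71  0.22  2.1   0.73  0.55  0.22]
-177 65 1 [ 0.5603 -0.2299  0.0096] [-0.68  0.24  2.05  0.53  0.59  0.43]
-174 55 1 [ 0.5633 -0.2307  0.0113] [-0.77  0.23  2.13  0.95  0.57 -0.07]
-174 60 1 [ 0.5619 -0.2309  0.0104] [-0.73  0.23  2.09  0.74  0.58  0.15]
-174 65 1 [ 0.5604 -0.231   0.0096] [-0.69  0.25  2.04  0.55  0.62  0.36]
```

```bash
sed -i 's/"A":((.585,-.2265),-176)/"A":((.584,-.2295),-177)/' plan.py
python3 - <<'E'
from go import *
x,Rt,ax=grasp(np.array(pots["A"][0]),pots["A"][1],65,1)
x=x+[0,0,.002]
z=Rt.apply([0,0,1]); pre=x-.10*z+[0,0,.03]
rel(pre,Rt); pathcheck(pre,Rt,n=20); print(((x-pre)*1000).round(1))
E
```

```text
turn [18.2, -8.1, -125.9] shift [46.6, -64.3, -121.2] | ik [-0.74, -0.07, 2.09, 0.41, 0.85, 0.54] 0.0 t 19.9
  path max dq 0.12 end [-0.74 -0.07  2.09  0.41  0.85  0.54]
[  42.2    2.2 -120.6]
```

Emit:
servo_tool(moves=[[1.2,-0.5,-8.2,3,-4,0,0.7],[2.4,-1,-16.4,6,-8,0,0.7],[3.6,-1.6,-24.6,9,-12,0,0.7],[4.7,-2.1,-32.7,12,-16,0,0.7],[5.9,-2.6,-41,15,-20,0,0.7],[7.1,-3.2,-49.1,18,-24,0,0.7],[8.3,-3.7,-57.3,21,-28,0,0.7],[9.5,-4.2,-65.5,24,-32,0,0.7],[10.6,-4.7,-73.7,27,-36,0,0.7],[11.8,-5.3,-81.8,30,-40,0,0.7]])

```text
time_s: 20.85
position: [0.5069, -0.2095, 0.2527]
eef_rot: [0.899, 0.399, 0.175, -0.035]
wrist_force: [0.6, 0.4, 0.5]
gripper_width: 0.703
```

Emit:
servo_tool(moves=[[1.1,-0.5,-7.8,3,-4,-5,0.7],[2.2,-1,-15.5,6,-8,-15,0.7],[3.4,-1.5,-23,9,-12,-30,0.7],[4.5,-2,-31,12,-16,-45,0.7],[5.6,-2.5,-39,15,-20,-65,0.7],[6.4,-2.8,-44,17,-24,-85,0.7],[6.4,-2.8,-44,17,-24,-85,0.7],[6.4,-2.8,-44,17,-24,-85,0.7]])

```text
time_s: 21.65
position: [0.5236, -0.2329, 0.1677]
eef_rot: [0.976, 0.028, 0.217, -0.006]
wrist_force: [0.4, 0.2, 0.6]
gripper_width: 0.7
```

Run:
```python
from go import *
x,Rt,ax=grasp(np.array(pots["A"][0]),pots["A"][1],65,1)
x=x+[0,0,.002]
z=Rt.apply([0,0,1]); pre=x-.10*z+[0,0,.03]
rel(pre,Rt); 
rel(x,Rt); pathcheck(x,Rt,n=20)
```

```text
turn [-0.0, 0.1, -0.3] shift [-4.4, 0.0, -35.5] | ik [-0.74, -0.07, 2.09, 0.41, 0.85, 0.54] 0.0 t 21.6
turn [-0.0, 0.1, -0.3] shift [37.8, 2.2, -156.1] | ik [-0.68, 0.24, 2.05, 0.53, 0.59, 0.44] 0.0 t 21.6
  path max dq 0.02 end [-0.68  0.24  2.05  0.53  0.59  0.44]
```

Emit:
servo_tool(moves=[[0,0,0,-4,0,-35,0.7],[0,0,0,6,1,-65,0.7],[0,0,0,18,1,-100,0.7],[0,0,0,18,1,-100,0.7]])

```text
time_s: 22.05
position: [0.5399, -0.2303, 0.0634]
eef_rot: [0.976, 0.028, 0.215, -0.009]
wrist_force: [-1.1, 1.3, -0.4]
gripper_width: 0.697
```

Run:
```python
from go import *
for n in ("side","top"):
    im=snapshot(n); cv2.imwrite(f"pics/r{n}18.png",im[:,:,::-1])
crop(cv2.imread("pics/rside18.png")[:,:,::-1],320,220,130,110,6,"pics/side18.png")
crop(cv2.imread("pics/rtop18.png")[:,:,::-1],360,150,130,100,6,"pics/top18.png")
x,Rt,ax=grasp(np.array(pots["A"][0]),pots["A"][1],65,1)
rel(x+[0,0,.002],Rt)
```

```text
turn [-0.0, 0.2, -0.2] shift [19.6, 1.7, -56.8] | ik [-0.68, 0.24, 2.05, 0.53, 0.59, 0.44] 0.0 t 22.1
```

View pics/side18.png

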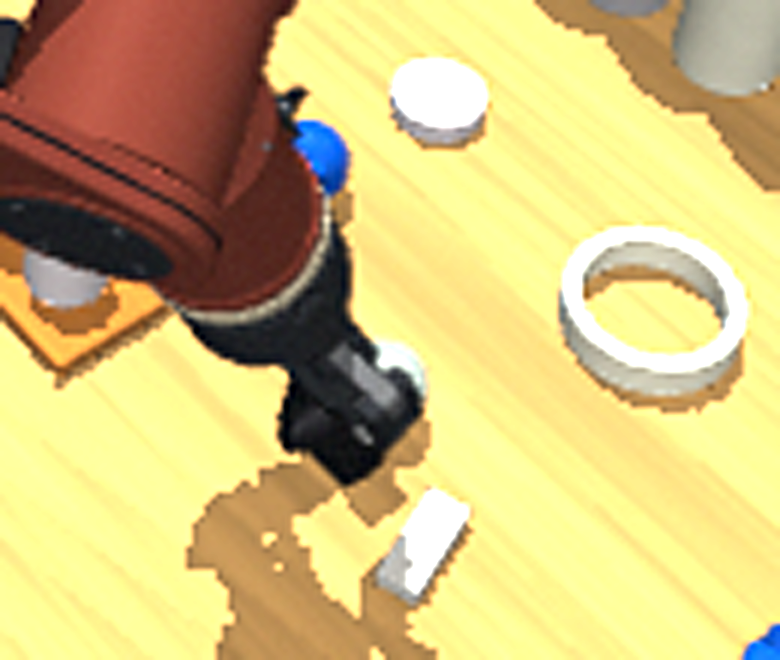

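View pics/top18.png

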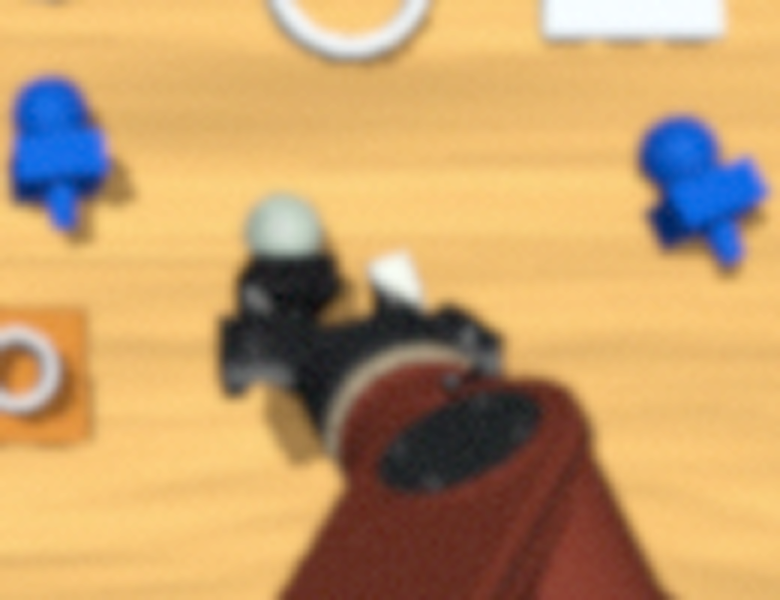

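Run:
```python
from go import *
o=get_obs();Rt=R.from_quat(o["eef_rot"])
for s in (-44,-30,0,30,44):
    for back in (0,-10): 
        p=o["position"]+Rt.apply([0,s/1000,back/1000]); u=proj("top",p); w=proj("side",p); print(s,back,p.round(3),"topcrop",((u-[360,150])*6).round(0),"sidecrop",((w-[320,220])*6).round(0))
ball=np.array([.584,-.2295,.022]); ax=grasp(ball[:2],-177,65,1)[2]
for y in (-.025,.025):
    for k in (18,44):
        for zz in (.025,): print("cap",((proj("top",ball+ax*k/1000+[0,y,zz])-[360,150])*6).round(0),((proj("side",ball+ax*k/1000+[0,y,zz])-[320,220])*6).round(0))
```

```text
-44 0 [ 0.539 -0.188  0.068] topcrop [229. 300.] sidecrop [264. 312.]
-44 -10 [ 0.535 -0.189  0.077] topcrop [233. 306.] sidecrop [259. 305.]
-30 0 [ 0.54  -0.202  0.068] topcrop [256. 298.] sidecrop [285. 331.]
-30 -10 [ 0.536 -0.203  0.077] topcrop [260. 304.] sidecrop [280. 324.]
0 0 [ 0.542 -0.232  0.068] topcrop [313. 295.] sidecrop [332. 372.]
0 -10 [ 0.538 -0.233  0.077] topcrop [317. 301.] sidecrop [327. 365.]
30 0 [ 0.544 -0.262  0.068] topcrop [370. 292.] sidecrop [380. 414.]
30 -10 [ 0.539 -0.263  0.077] topcrop [375. 298.] sidecrop [375. 407.]
44 0 [ 0.544 -0.276  0.068] topcrop [396. 290.] sidecrop [402. 434.]
44 -10 [ 0.54  -0.277  0.077] topcrop [402. 296.] sidecrop [398. 427.]
cap [346. 254.] [401. 403.]
cap [352. 301.] [363. 427.]
cap [253. 254.] [327. 332.]
cap [258. 301.] [289. 355.]
```

Run:
```python
from go import *
im=cv2.imread("pics/rtop13.png")[:,:,::-1].astype(int)
sub=im[185:210,396:420].max(2); print(sub[2:24])
f=lambda u:(360+u/6)
print(onz("top",f(340),195,.052),onz("top",f(238),197,.004),onz("top",f(238),197,.052))
a=im; m=((a[...,1]-a[...,0]>-6)&(a[...,1]>80)&(abs(a[...,1]-a[...,2])<45))[175:200,395:420]
ys,xs=np.nonzero(m); print("ball",xs.min()+395,xs.max()+395,ys.min()+175,ys.max()+175)
```

```text
[[162 162 161 155 140 117 113 120 130 136 141 142 143 141 137 130 122 129
  146 159 162 162 163 162]
 [161 162 160 153 134 113 112 121 130 136 141 143 144 141 137 130 119 118
  134 152 160 162 161 162]
 [160 160 158 151 133 112 111 119 128 134 139 141 141 139 133 125 114 107
  121 143 155 159 160 160]
 [160 160 158 153 137 114 106 114 120 128 134 136 136 134 127 118 104  96
  107 130 147 156 157 157]
 [162 161 160 157 141 116  93  96 102 111 116 119 119 116 110  99  85  81
   88 113 140 153 157 158]
 [159 159 158 154 138 106  73  63  71  75  81  82  83  80  74  65  55  52
   63  87 122 148 156 157]
 [155 155 153 144 123  86  49  35  35  38  42  41  41  40  35  35  30  28
   32  65 108 140 152 154]
 [156 154 148 130  98  58  30  25  25  26  21  24  24  22  22  24  23  20
   24  54  97 133 149 151]
 [157 155 142 114  73  34  20  23  25  20  22  19  24  23  20  22  24  25
   21  43  83 119 139 147]
 [158 153 137  97  47  19  20  20  22  21  22  24  23  23  22  20  22  23
   20  32  61  95 121 137]
 [154 149 131  86  36  16  19  21  21  21  22  21  23  22  22  19  19  21
   22  28  48  7
[... 557 characters left out ...]
  61  30  21  25  42  65  88 110
  121 126 126 128 131 141]
 [162 161 160 153 149 147 147 147 142 123  82  39  26  32  53  85 113 135
  143 146 146 147 147 151]
 [158 159 159 158 157 155 155 154 149 133  93  45  25  34  59  92 121 143
  151 153 152 154 152 155]
 [153 153 154 153 154 152 152 151 147 133  97  54  31  34  63  92 121 143
  150 152 152 152 153 154]
 [149 149 149 150 149 149 149 149 147 137 112  77  51  48  70  94 121 141
  150 151 151 151 153 152]
 [149 151 149 149 149 150 150 150 149 143 132 110  85  74  82  97 122 143
  151 152 153 153 152 154]]
[ 0.55735329 -0.25122426  0.052     ] [ 0.55705958 -0.20655042  0.004     ] [ 0.55089922 -0.1967167   0.052     ]
ball 401 412 183 192
```

Emit:
servo_tool(moves=[[0,0,0,0,3,0,0.72],[0,0,0,5,3,-15,0.72],[0,0,0,10,3,-30,0.72],[0,0,0,15,3,-43,0.72],[0,0,0,19,3,-53,0.72],[0,0,0,20,3,-56,0.72],[0,0,0,20,3,-56,0.72]])

```text
time_s: 22.85
position: [0.5618, -0.2295, 0.0125]
eef_rot: [0.975, 0.027, 0.218, -0.005]
wrist_force: [-0.1, 0.6, 0.7]
gripper_width: 0.722
```

Run:
```python
from go import *
for n in ("side","top"):
    im=snapshot(n); cv2.imwrite(f"pics/r{n}19.png",im[:,:,::-1])
crop(cv2.imread("pics/rside19.png")[:,:,::-1],320,220,130,110,6,"pics/side19.png")
crop(cv2.imread("pics/rtop19.png")[:,:,::-1],360,150,130,100,6,"pics/top19.png")
x,Rt,ax=grasp(np.array(pots["A"][0]),pots["A"][1],65,1)
rel(x+[0,0,.002],Rt)
```

```text
turn [0.1, 0.2, -0.2] shift [-0.4, -1.1, -1.1] | ik [-0.68, 0.24, 2.05, 0.53, 0.59, 0.44] 0.0 t 22.9
```

View pics/side19.png

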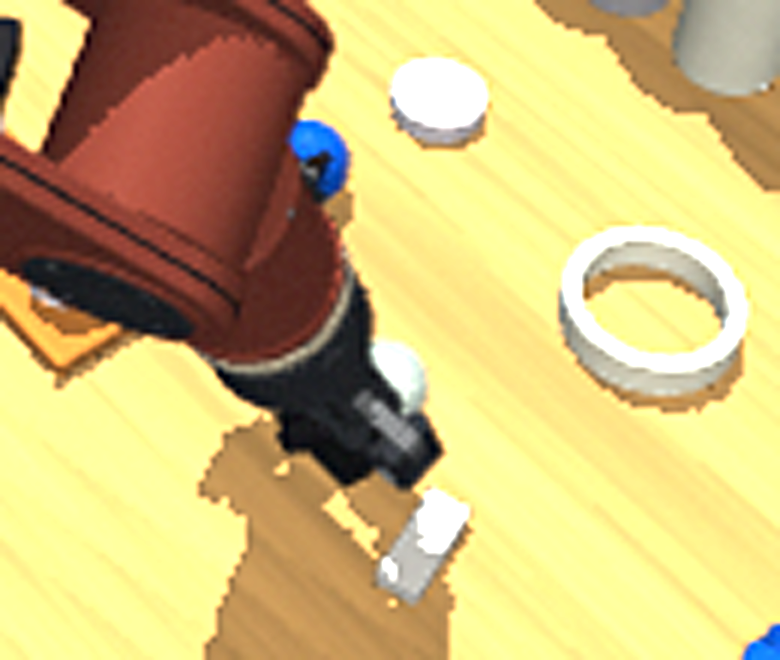

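View pics/top19.png

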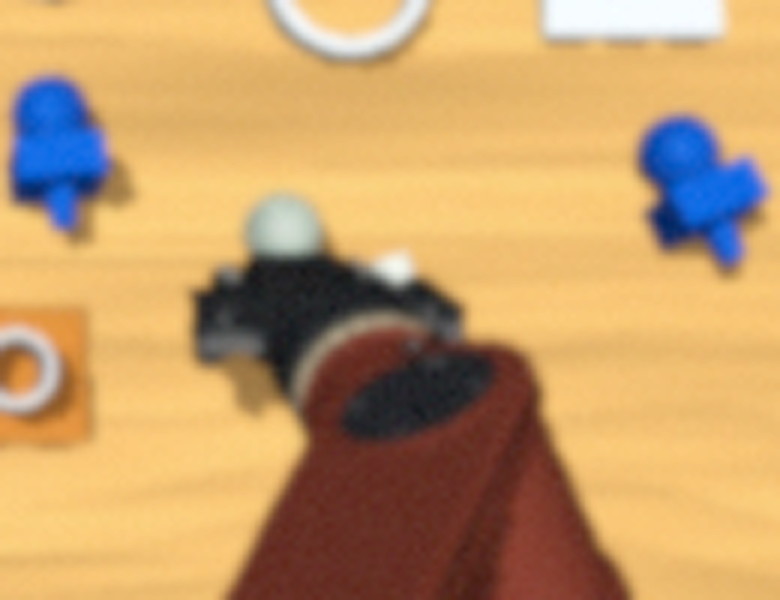

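Pot A's cap lies between the fingers and the eraser has not moved, so close.

Emit:
servo_tool(moves=[[0,0,0,0,0,0,0.5],[0,0,0,0,0,0,0.3],[0,0,0,0,0,0,0.3],[0,0,0,0,0,0,0.3]])

```text
time_s: 23.35
position: [0.5619, -0.2297, 0.0128]
eef_rot: [0.975, 0.027, 0.219, -0.005]
wrist_force: [-3.3, 1.6, 7.8]
gripper_width: 0.578
```

Run:
```python
from go import *
store("A",*pots["A"])
o=get_obs(); print(o["position"],o["gripper_width"],o["wrist_force"])
for yaw in (180,150):
  x,Rt=place2(rings[4],yaw,1); x=x+[0,0,.07]
  print(yaw); q=rel(x,Rt); pathcheck(x,Rt)
```

```text
pot in tool [  5.7   0.  -11.3] [-0.827  0.    -0.563]
[ 0.56187095 -0.22973864  0.01277272] 0.5784447936859575 [-3.2692409   1.64983624  7.77587624]
180
turn [-2.1, 81.0, -2.7] shift [-68.9, 150.2, 142.2] | ik [-0.2, 0.77, 1.21, -0.2, 2.12, 1.35] 0.0 t 23.4
  path max dq 0.26 end [-0.2   0.77  1.21 -0.2   2.12  1.35]
150
turn [19.1, 79.7, -27.4] shift [-67.3, 156.5, 142.2] | ik [-0.38, 0.75, 1.24, 0.14, 2.12, 1.72] 0.0 t 23.4
  path max dq 0.28 end [-0.38  0.75  1.24  0.14  2.12  1.72]
```

Run:
```python
from go import *
for yaw in (135,):
  x,Rt=place2(rings[4],yaw,1); x=x+[0,0,.07]
  print(yaw); q=rel(x,Rt); pathcheck(x,Rt)
```

```text
135
turn [29.8, 77.6, -39.7] shift [-65.3, 159.1, 142.2] | ik [-0.47, 0.7, 1.32, 0.29, 2.06, 1.89] 0.0 t 23.4
  path max dq 0.28 end [-0.47  0.7   1.32  0.29  2.06  1.89]
```

Emit:
servo_tool(moves=[[0,0,0,0,0,20,0.3],[0,0,0,0,0,55,0.3],[0,0,0,0,5,90,0.3],[2.5,6.5,-3.3,-5,15,120,0.3],[5,13,-6.6,-10,30,140,0.3],[7.5,19.4,-9.9,-16,45,142,0.3],[10,25.9,-13.2,-22,60,142,0.3],[12.4,32.3,-16.5,-28,75,142,0.3],[14.9,38.8,-19.9,-34,90,142,0.3],[17.4,45.3,-23.2,-40,105,142,0.3]])

```text
time_s: 24.35
position: [0.5214, -0.1236, 0.1541]
eef_rot: [0.957, -0.201, -0.174, -0.116]
wrist_force: [0.2, 0.0, -1.4]
gripper_width: 0.578
```

Run:
```python
from go import *
for yaw in (135,):
  x,Rt=place2(rings[4],yaw,1); x=x+[0,0,.07]
  print(yaw); q=rel(x,Rt); pathcheck(x,Rt); o=get_obs(); print(o["gripper_width"],o["joints"].round(2))
```

```text
135
turn [12.2, 32.0, -16.4] shift [-24.8, 53.0, 0.9] | ik [-0.47, 0.7, 1.32, 0.29, 2.06, 1.89] 0.0 t 24.4
  path max dq 0.04 end [-0.47  0.7   1.32  0.29  2.06  1.89]
0.5778257508569958 [-0.46  0.38  1.53  0.13  1.63  1.5 ]
```

Emit:
servo_tool(moves=[[2.4,6.4,-3.3,-5,10,1,0.3],[4.9,12.8,-6.6,-10,21,1,0.3],[7.3,19.2,-9.8,-15,32,1,0.3],[9.8,25.6,-13.1,-20,43,1,0.3],[12.2,32,-16.4,-25,53,1,0.3],[12.2,32,-16.4,-25,53,1,0.3],[12.2,32,-16.4,-25,53,1,0.3]])

```text
time_s: 25.05
position: [0.4962, -0.0715, 0.1536]
eef_rot: [0.818, -0.337, -0.43, -0.179]
wrist_force: [0.4, -0.8, -1.6]
gripper_width: 0.579
```

Run:
```python
from go import *
for n in ("side","top"):
    im=snapshot(n); cv2.imwrite(f"pics/r{n}20.png",im[:,:,::-1]); crop(im,270,150,130,110,6,f"pics/{n}20.png")
x,Rt=place2(rings[4],135,1)
rel(x,Rt); c,a=pot_now(); print(c,a,get_obs()["gripper_width"]); b=c-.022*a; print("ball expected crop px",(proj("top",b)-[270,150])*6,(proj("side",b)-[270,150])*6,"tip",(proj("top",c+.044*a)-[270,150])*6)
```

```text
turn [0.2, 0.4, -0.1] shift [-0.2, 1.0, -70.4] | ik [-0.47, 0.8, 1.32, 0.28, 1.97, 1.86] 0.0 t 25.1
[ 0.50575659 -0.0804351   0.15710006] [-0.00782351  0.00324304  0.99996414] 0.5792517069249927
ball expected crop px [578.5090994  351.00639334] [369.65594468 530.32964049] tip [594.24147175 338.33670491]
```

View pics/side20.png

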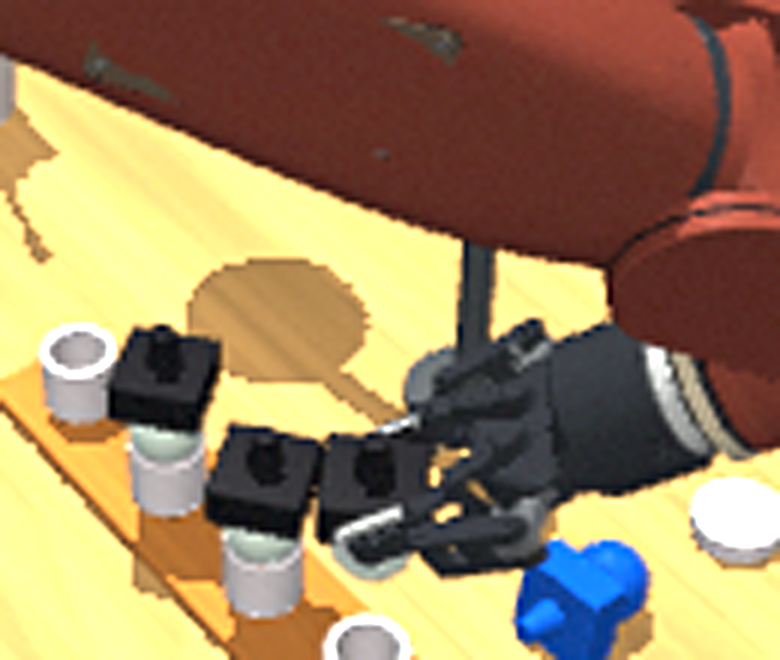

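View pics/top20.png

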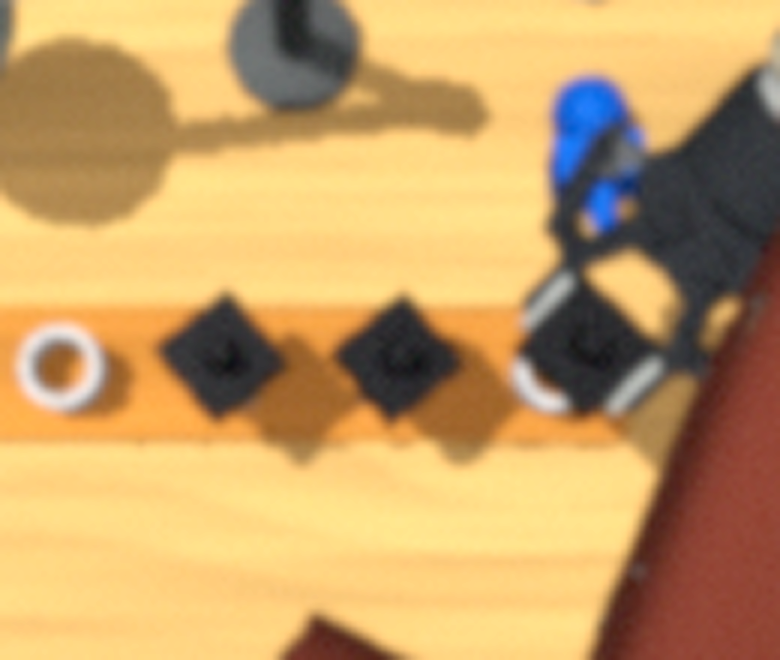

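Emit:
servo_tool(moves=[[0.2,0.4,0,0,1,-30,0.3],[0.2,0.4,0,0,1,-55,0.3],[0.2,0.4,0,0,1,-64,0.3],[0.2,0.4,0,0,1,-67,0.3],[0.2,0.4,0,0,1,-70,0.3],[0.2,0.4,0,0,1,-70,0.3]])

```text
time_s: 25.75
position: [0.497, -0.0705, 0.0857]
eef_rot: [0.817, -0.337, -0.433, -0.179]
wrist_force: [-0.6, 0.3, -1.3]
gripper_width: 0.577
```

Emit:
servo_tool(moves=[[0,0,0,0,0,-1,0.3],[0,0,0,0,0,-1,0.3]])

```text
time_s: 25.95
position: [0.4969, -0.0704, 0.0848]
eef_rot: [0.816, -0.337, -0.433, -0.179]
wrist_force: [0.5, 0.4, 1.4]
gripper_width: 0.58
```

Emit:
servo_tool(moves=[[0,0,0,0,0,-2,0.3],[0,0,0,0,0,-2,0.3],[0,0,0,0,0,-2,0.3]])

```text
time_s: 26.25
position: [0.497, -0.0703, 0.0843]
eef_rot: [0.816, -0.337, -0.434, -0.179]
wrist_force: [1.0, -0.3, 9.6]
gripper_width: 0.577
```

Emit:
servo_tool(moves=[[0,0,0,0,0,0,0.62],[0,0,0,0,0,0,0.68],[0,0,0,0,0,0,0.75],[0,0,0,0,0,0,0.82],[0,0,0,0,0,0,0.85]])

```text
time_s: 26.75
position: [0.4962, -0.0702, 0.0815]
eef_rot: [0.816, -0.338, -0.434, -0.179]
wrist_force: [-0.4, -0.2, 0.1]
gripper_width: 0.853
```

Run:
```python
from go import *
for n in ("side","top"):
    im=snapshot(n); cv2.imwrite(f"pics/r{n}21.png",im[:,:,::-1]); crop(im,270,150,130,110,6,f"pics/{n}21.png")
o=get_obs(); print(o["position"],o["gripper_width"],o["wrist_force"],R.from_quat(o["eef_rot"]).apply([0,0,1]))
```

```text
[ 0.49624032 -0.07016939  0.08155103] 0.8485351952342416 [ 0.13508312 -1.46656528 -0.1497288 ] [-0.58717683  0.58475671 -0.55971686]
```

View pics/side21.png

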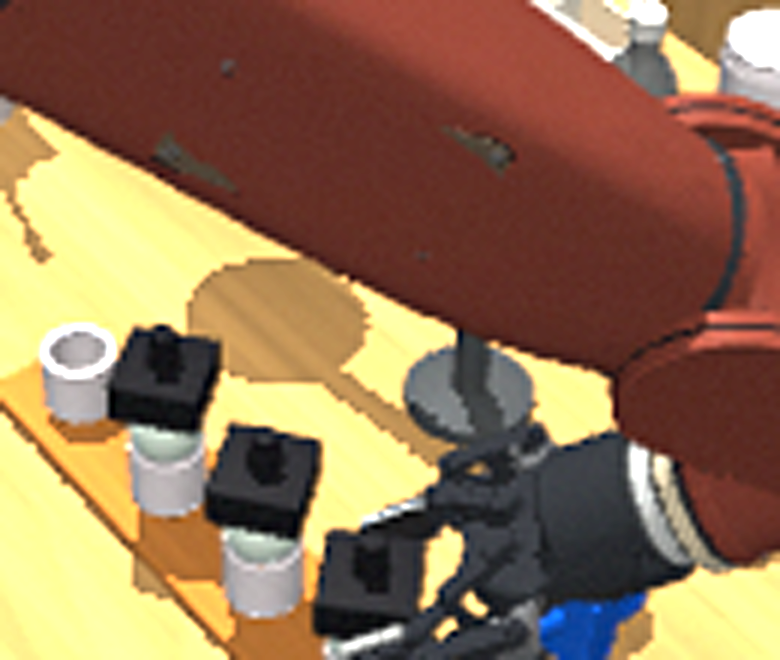

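View pics/top21.png

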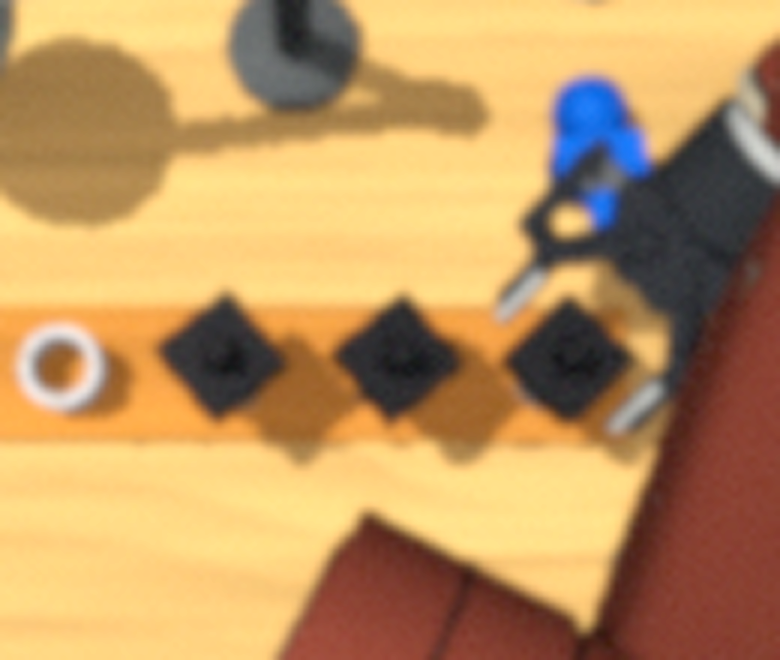

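Emit:
servo_tool(moves=[[0,0,0,11,-11,11,0.85],[0,0,0,29,-29,28,0.9],[0,0,0,53,-53,50,1],[0,0,0,70,-70,70,1],[-3,-8,4,70,-90,110,1],[-6,-16,8,60,-120,150,1],[-6,-16,8,50,-160,170,1],[-6,-16,8,50,-160,170,1]])

```text
time_s: 27.65
position: [0.5465, -0.2353, 0.2578]
eef_rot: [0.9, -0.276, -0.304, -0.149]
wrist_force: [0.7, 0.0, 0.1]
gripper_width: 1.002
```

Run:
```python
from go import *
for n in ("side","top"):
    im=snapshot(n); cv2.imwrite(f"pics/r{n}22.png",im[:,:,::-1])
crop(cv2.imread("pics/rside22.png")[:,:,::-1],260,180,130,110,6,"pics/side22.png")
crop(cv2.imread("pics/rtop22.png")[:,:,::-1],270,170,120,80,6.6,"pics/top22.png")
o=get_obs();print(o["position"],o["joints"].round(2),o["time_s"])
```

```text
[ 0.54635055 -0.23107118  0.25256918] [-0.59  0.68  1.02  0.12  2.13  1.6 ] 27.75
```

View pics/side22.png

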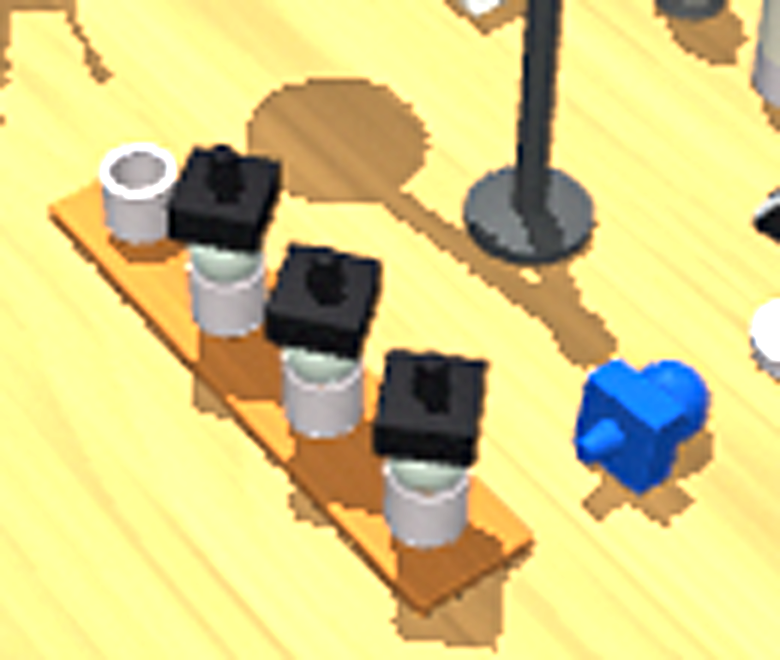

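View pics/top22.png

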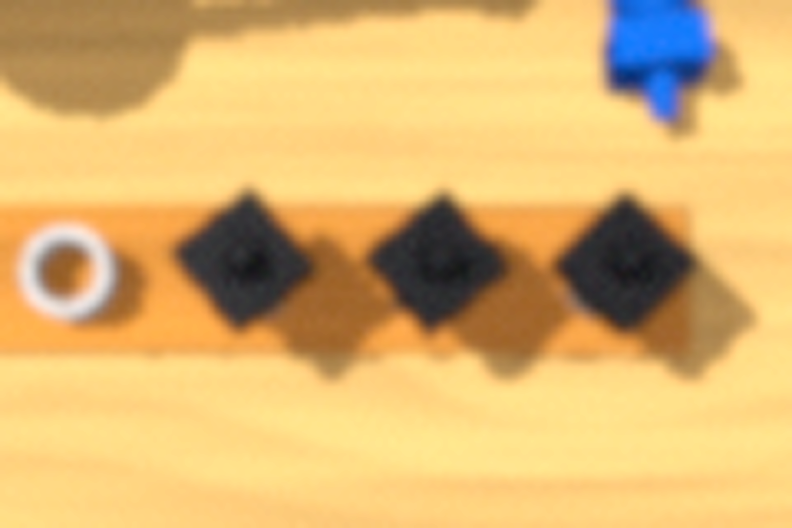

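Run:
```python
from go import *
for n in ("top","side"):
    im=cv2.imread(f"pics/r{n}22.png")[:,:,::-1].astype(int)
    m=(im.max(2)<50).astype(np.uint8); x0,x1,y0,y1=(290,385,190,225) if n=="top" else (285,345,200,260)
    M=np.zeros_like(m); M[y0:y1,x0:x1]=m[y0:y1,x0:x1]
    N,l,s,c=cv2.connectedComponentsWithStats(M)
    print(n,[(c[i].round(1).tolist(),s[i].tolist()) for i in range(1,N) if s[i][4]>40])
    for y in (.0965,.0085,-.0795): print([proj(n,[.5055,y,z]).round(1).tolist() for z in (.0826,.0956,.1086,.1306)])
```

```text
top [([306.7, 209.3], [298, 201, 19, 17, 188]), ([335.9, 209.6], [327, 201, 19, 18, 194]), ([364.3, 210.0], [355, 201, 19, 18, 201])]
[[307.3, 210.3], [307.1, 209.9], [306.9, 209.5], [306.6, 208.8]]
[[335.7, 210.3], [335.9, 209.9], [336.0, 209.5], [336.3, 208.8]]
[[364.2, 210.3], [364.6, 209.9], [365.1, 209.5], [365.9, 208.8]]
side [([296.8, 212.8], [288, 204, 19, 18, 254]), ([313.3, 229.8], [304, 221, 19, 19, 277]), ([331.0, 247.7], [322, 239, 19, 19, 290])]
[[296.6, 216.1], [296.4, 213.2], [296.3, 210.2], [296.1, 205.1]]
[[313.0, 232.5], [312.9, 229.6], [312.9, 226.6], [312.9, 221.4]]
[[330.8, 250.4], [330.9, 247.4], [331.0, 244.5], [331.2, 239.3]]
```

Run:
```python
from go import *
crop(cv2.imread("pics/rtop22.png")[:,:,::-1],220,120,110,80,7,"pics/lt.png")
crop(cv2.imread("pics/rside22.png")[:,:,::-1],270,100,110,80,7,"pics/ls.png")
Rt=R.from_quat([.6637,.748,0,0]); x=np.array([.667,.2499,.345])
rel(x,Rt); pathcheck(x,Rt,n=20)
Rt=R.from_quat([-.748,.6637,0,0]);rel(x,Rt)
print((proj("top",[.667,.25,.268])-[220,120])*7,(proj("side",[.667,.25,.268])-[270,100])*7)
```

```text
turn [19.0, -46.2, 124.4] shift [120.6, 481.0, 92.4] | ik [0.25, 0.39, 1.1, -0.0, 1.64, 0.13] 0.0 t 27.8
  path max dq 0.08 end [ 0.25  0.39  1.1  -0.    1.64  0.13]
turn [-38.2, -15.7, -47.1] shift [120.6, 481.0, 92.4] | ik [0.12, 0.28, 1.26, 0.25, 1.51, 2.68] 0.53601 t 27.8
[186.54982315 161.76885413] [272.51399171 196.51181721]
```

View pics/lt.png

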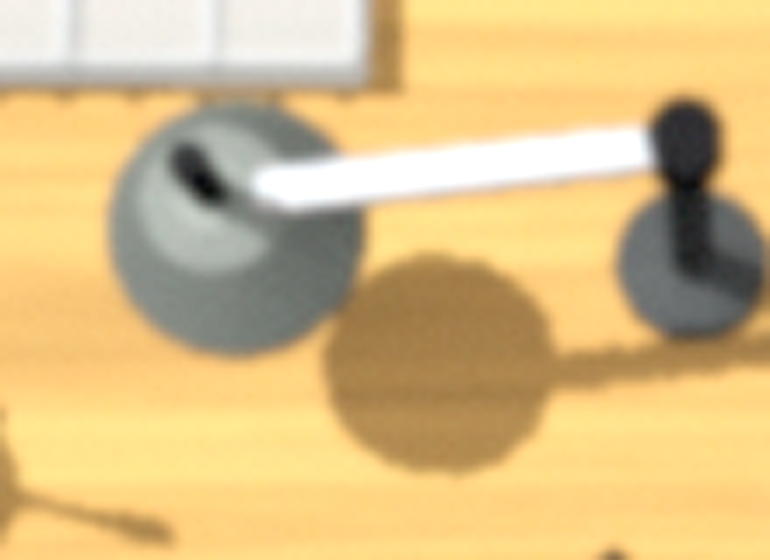

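View pics/ls.png

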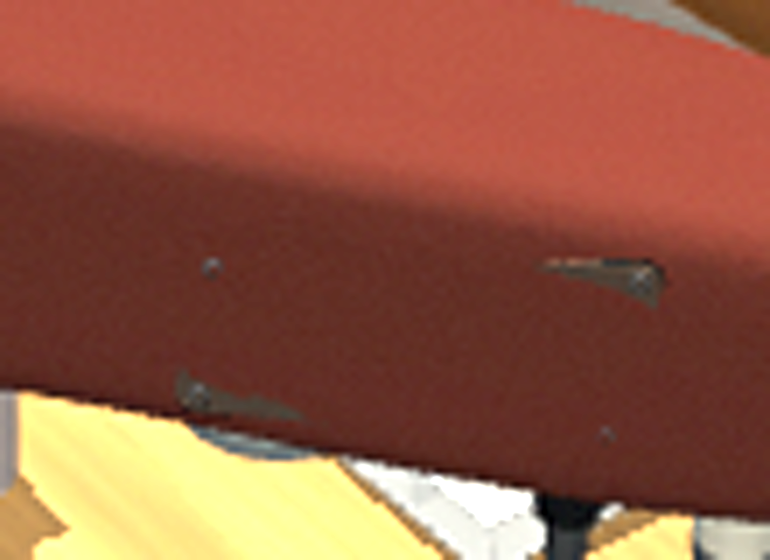

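Emit:
servo_tool(moves=[[0,0,0,0,0,40,0.6],[1,-2.5,7,0,10,80,0.6],[2,-5,14,5,40,92,0.6],[3.3,-8,21.5,10,70,92,0.6],[4.4,-10.8,29,18,100,92,0.6],[5.6,-13.5,36.5,26,130,92,0.6],[6.7,-16.3,44,36,160,92,0.6],[7.8,-19,51.3,46,190,92,0.6],[9,-21.7,58.6,54,220,92,0.6],[10.1,-24.5,66,62,250,92,0.6]])

```text
time_s: 28.75
position: [0.608, 0.0228, 0.3409]
eef_rot: [0.927, 0.321, -0.177, -0.086]
wrist_force: [0.3, -0.4, -0.4]
gripper_width: 0.6
```

Run:
```python
from go import *
Rt=R.from_quat([.6637,.748,0,0]); x=np.array([.668,.2499,.345])
rel(x,Rt); pathcheck(x,Rt,n=20)
```

```text
turn [9.1, -21.9, 57.8] shift [60.0, 227.1, 4.1] | ik [0.25, 0.4, 1.1, -0.0, 1.64, 0.13] 0.0 t 28.8
  path max dq 0.04 end [ 0.25  0.4   1.1  -0.    1.64  0.13]
```

Emit:
servo_tool(moves=[[1.1,-2.7,7.2,8,28,4,0.6],[2.3,-5.5,14.4,16,56,4,0.6],[3.4,-8.2,21.7,24,84,4,0.6],[4.6,-11,28.9,32,112,4,0.6],[5.7,-13.7,36.1,40,140,4,0.6],[6.8,-16.4,43.3,48,168,4,0.6],[8,-19.2,50.6,54,200,4,0.6],[9.1,-21.9,57.8,60,227,4,0.6],[9.1,-21.9,57.8,60,227,4,0.6],[9.1,-21.9,57.8,60,227,4,0.6]])

```text
time_s: 29.75
position: [0.667, 0.2481, 0.3453]
eef_rot: [0.666, 0.746, 0.0, -0.002]
wrist_force: [-0.3, 0.3, 0.7]
gripper_width: 0.599
```

Run:
```python
from go import *
im=snapshot("side");cv2.imwrite("pics/rside23.png",im[:,:,::-1]); crop(im,240,90,110,90,7,"pics/side23.png")
Rt=R.from_quat([.6637,.748,0,0]); x=np.array([.668,.2499,.238])
rel(x,Rt)
print((proj("side",[.668,.25,.268])-[240,90])*7)
```

```text
turn [-0.1, -0.1, 0.5] shift [0.5, 2.7, -107.6] | ik [0.25, 0.43, 1.26, -0.0, 1.46, 0.13] 0.0 t 29.8
[484.25866549 265.81231821]
```

View pics/side23.png

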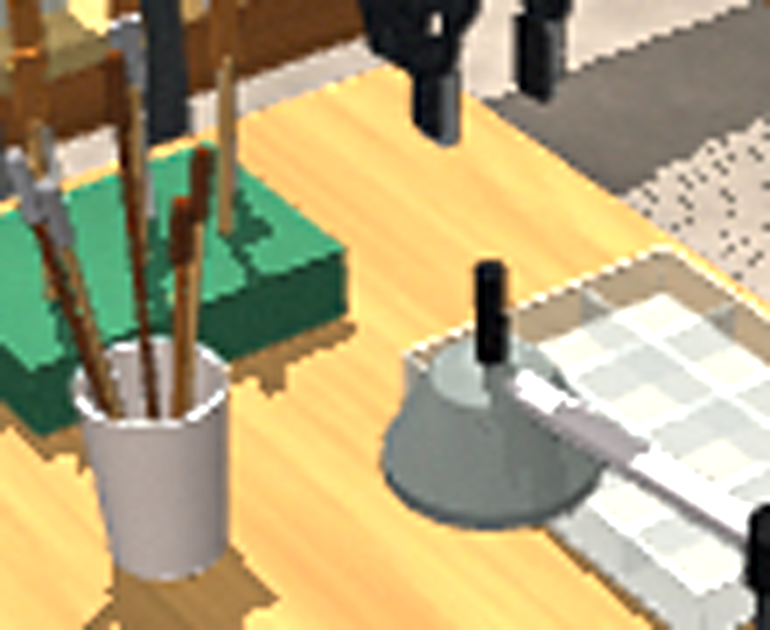

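Emit:
servo_tool(moves=[[0,0,0,1,3,-45,0.6],[0,0,0,1,3,-85,0.6],[0,0,0,1,3,-107,0.6],[0,0,0,1,3,-107,0.45],[0,0,0,1,3,-107,0.35],[0,0,0,1,3,-107,0.27],[0,0,0,1,3,-107,0.27]])

```text
time_s: 30.5
position: [0.6706, 0.2498, 0.2435]
eef_rot: [0.667, 0.745, 0.004, 0.0]
wrist_force: [-0.4, -0.5, -0.2]
gripper_width: 0.269
```

Run:
```python
from go import *
for n in ("side","top"):
    im=snapshot(n);cv2.imwrite(f"pics/r{n}24.png",im[:,:,::-1]); crop(im,240,90,110,90,7,f"pics/{n}24.png")
o=get_obs();P=o["position"];print(P,o["gripper_width"],o["wrist_force"])
H=np.array([.689,.0605]); a0=np.degrees(np.arctan2(P[1]-H[1],H[0]-P[0])); print(a0,np.linalg.norm(P[:2]-H))
for a in np.r_[np.arange(0,84,7),86]:
    t=np.radians(a0-a); print(-a, ((H+.19*np.array([-np.cos(t),np.sin(t)])-P[:2])*1000).round(0))
```

```text
[0.67012668 0.24989977 0.24271013] 0.27253339401599136 [-1.10500372 -0.66525415 -0.16257788]
84.30937267550736 0.19033779465134334
0 [ 0. -0.]
-7 [-23.  -4.]
-14 [-45. -11.]
-21 [-66. -20.]
-28 [-87. -31.]
-35 [-105.  -45.]
-42 [-122.  -62.]
-49 [-136.  -80.]
-56 [-148.  -99.]
-63 [-158. -120.]
-70 [-165. -142.]
-77 [-170. -165.]
-86 [-171. -195.]
```

View pics/side24.png

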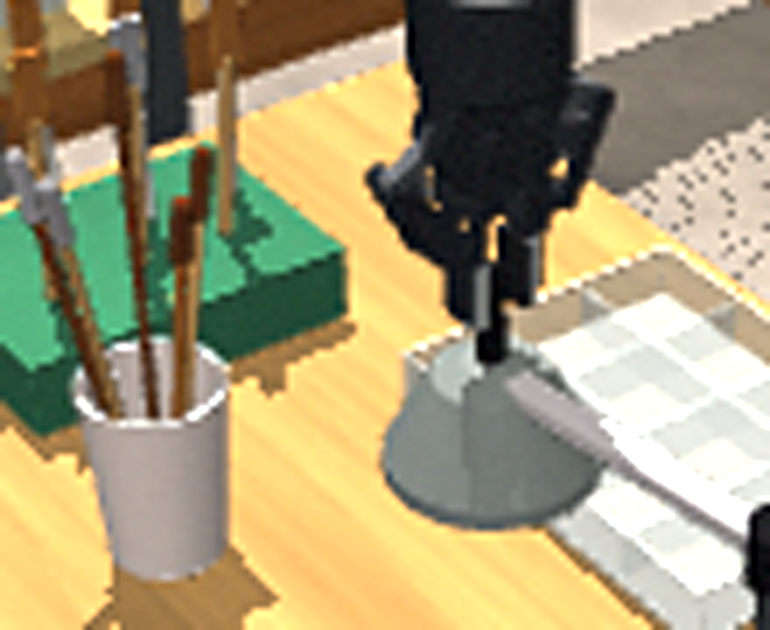

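Emit:
servo_tool(moves=[[0,0,7,-23,-4,0,0.27],[0,0,14,-45,-11,0,0.27],[0,0,21,-66,-20,0,0.27],[0,0,28,-87,-31,0,0.27],[0,0,35,-105,-45,0,0.27],[0,0,42,-122,-62,0,0.27],[0,0,49,-136,-80,0,0.27],[0,0,56,-148,-99,0,0.27],[0,0,63,-158,-120,0,0.27],[0,0,70,-165,-142,0,0.27]])

```text
time_s: 31.6
position: [0.5041, 0.1077, 0.2419]
eef_rot: [0.116, 0.993, 0.002, -0.001]
wrist_force: [2.3, 1.3, 0.2]
gripper_width: 0.272
```

Emit:
servo_tool(moves=[[0,0,5,-4,-16,0,0.27],[0,0,9,-5,-30,0,0.27],[0,0,12,-6,-41,0,0.27],[0,0,15,-6,-50,0,0.27],[0,0,15,-6,-50,0,0.27],[0,0,15,-6,-50,0,0.27]])

```text
time_s: 32.2
position: [0.4986, 0.0578, 0.2414]
eef_rot: [-0.011, 1.0, 0.001, -0.001]
wrist_force: [-0.3, -0.3, -0.9]
gripper_width: 0.268
```

Run:
```python
from go import *
for n in ("side","top"):
    im=snapshot(n);cv2.imwrite(f"pics/r{n}25.png",im[:,:,::-1]); crop(im,250,110,140,120,5.5,f"pics/{n}25.png")
o=get_obs();print(o["time_s"],o["position"],o["eef_rot"],o["gripper_width"],o["wrist_force"])
```

```text
32.3 [0.49844079 0.05818693 0.24103022] [-0.01175218  0.99992928  0.00101231 -0.00151807] 0.27124101417708163 [0.47379664 0.52510687 0.28877031]
```

View pics/side25.png

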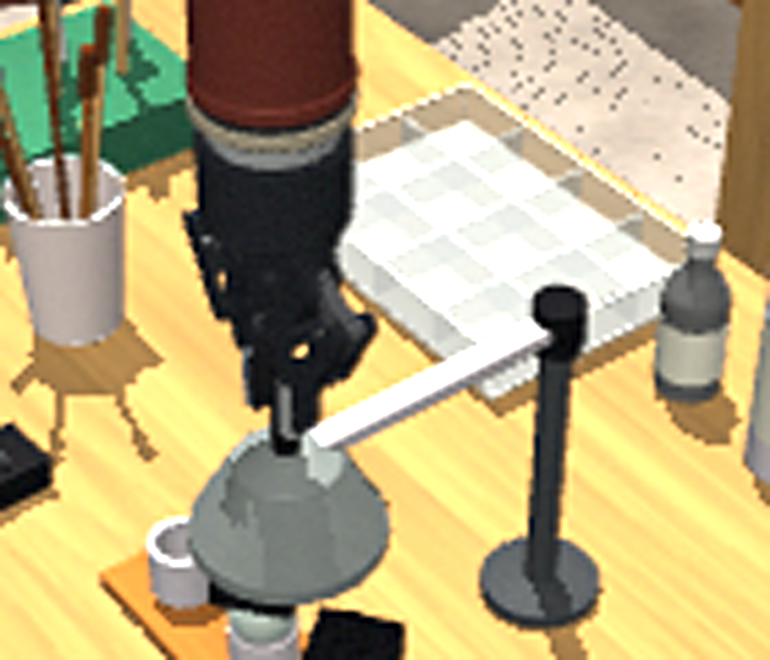

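View pics/top25.png

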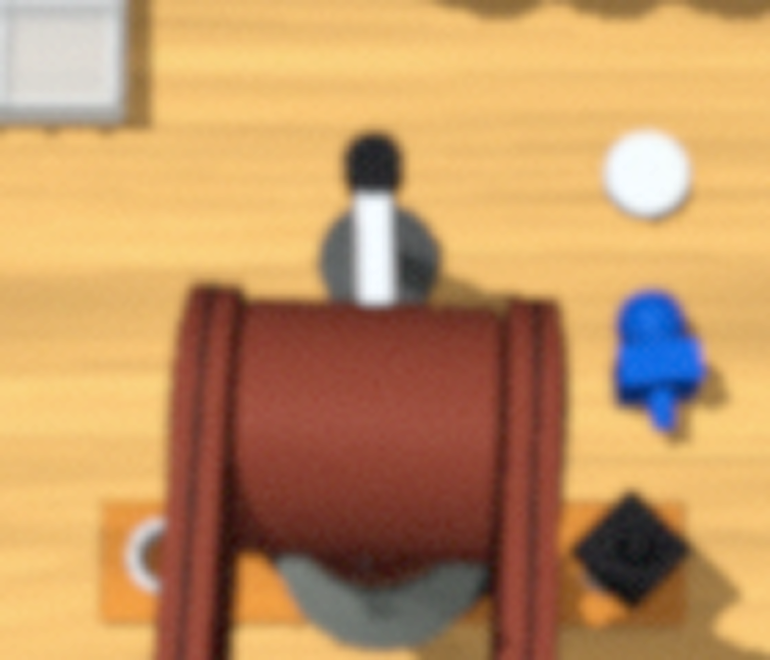

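Emit:
servo_tool(moves=[[0,0,0,0,0,0,0.4],[0,0,0,0,0,0,0.6],[0,0,0,0,0,30,0.6],[0,0,0,0,0,75,0.6],[0,0,0,-10,20,100,0.3],[0,0,0,-30,60,100,0],[0,0,0,-50,100,100,0],[0,0,0,-80,140,100,0],[0,0,0,-110,180,100,0],[0,0,0,-110,180,100,0]])

```text
time_s: 33.3
position: [0.3849, 0.2421, 0.3411]
eef_rot: [-0.016, 1.0, 0.002, -0.002]
wrist_force: [1.0, -0.2, -0.2]
gripper_width: -0.001
```

Run:
```python
from go import *
for n in ("side","top"):
    im=snapshot(n);cv2.imwrite(f"pics/r{n}26.png",im[:,:,::-1]); crop(im,170,150,230,120,3.4,f"pics/{n}26.png")
o=get_obs();print(o["time_s"],o["position"],o["joints"].round(2))
print("tip off",tri((225.7,236.1),(237,184.5)))
# block corners top: crop sw (305,185),(415,185),(415,330),(305,330)
for c in ((305,185),(415,185),(415,330),(305,330)): print(onz("top",180+c[0]/7,190+c[1]/7,.02).round(3))
```

```text
33.4 [0.3877532  0.23871518 0.34088574] [ 0.38 -0.25  1.79  0.    1.6  -1.22]
tip off (array([0.42692269, 0.34566205, 0.0829568 ]), np.float64(0.0021520523382811386))
[0.491 0.371 0.02 ]
[0.491 0.32  0.02 ]
[0.424 0.319 0.02 ]
[0.424 0.369 0.02 ]
```

View pics/side26.png

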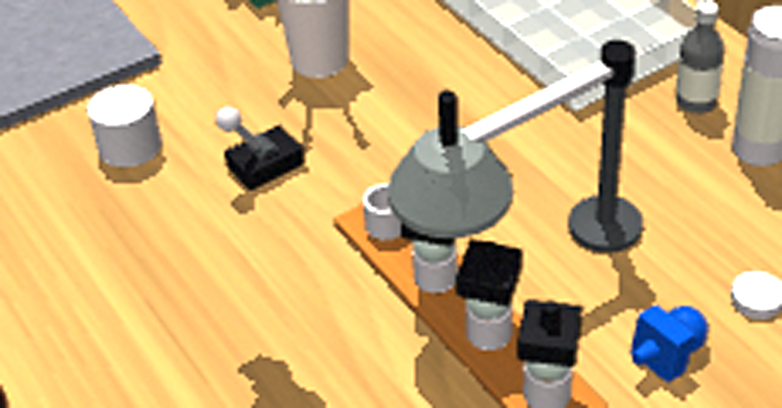

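View pics/top26.png

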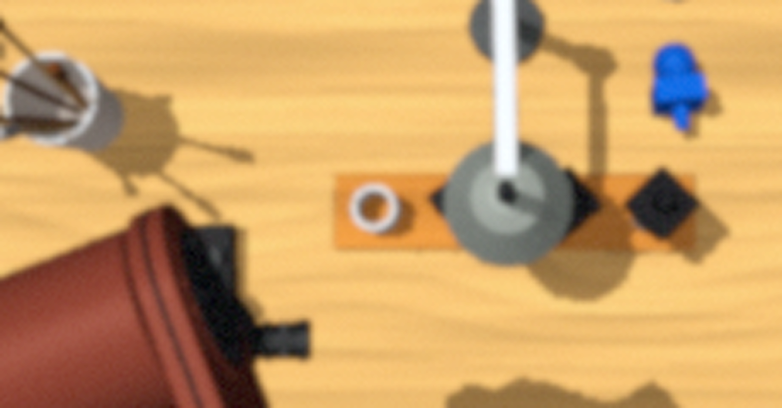

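Emit:
servo_tool(moves=[[0,0,0,-4,40,-10,0],[0,0,0,-8,80,-40,0],[0,0,0,-10,107,-80,0],[0,0,0,-10,107,-125,0],[0,0,0,-10,107,-170,0],[0,0,0,-10,107,-210,0],[0,0,0,-10,107,-245,0],[0,0,0,-10,107,-270,0],[0,0,0,-10,107,-281,0],[0,0,0,-10,107,-281,0]])

```text
time_s: 34.4
position: [0.3782, 0.3431, 0.058]
eef_rot: [-0.011, 1.0, -0.0, -0.003]
wrist_force: [-0.8, -0.5, 0.0]
gripper_width: 0.002
```

Run:
```python
from go import *
im=snapshot("side");cv2.imwrite("pics/rside27.png",im[:,:,::-1]); crop(im,190,130,100,90,7,"pics/side27.png")
o=get_obs();print(o["time_s"],o["position"],o["joints"].round(2),o["wrist_force"])
```

```text
34.45 [0.37912741 0.34405769 0.05967689] [ 0.58  0.15  1.95  0.    1.04 -1.01] [-0.64447743  1.10120569  0.372039  ]
```

View pics/side27.png

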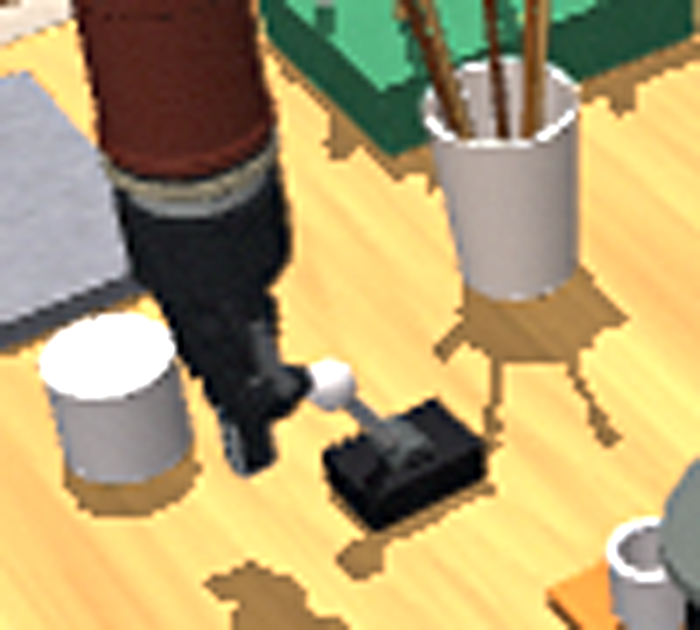

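Emit:
servo_tool(moves=[[0,0,0,15,2,0,0],[0,0,0,30,2,0,0],[0,0,0,42,2,0,0],[0,0,0,54,2,0,0],[0,0,0,64,2,0,0],[0,0,0,72,2,0,0],[0,0,0,79,2,0,0]])

```text
time_s: 35.15
position: [0.4578, 0.3467, 0.0595]
eef_rot: [-0.012, 1.0, 0.001, -0.002]
wrist_force: [-1.8, 0.8, -0.7]
gripper_width: -0.001
```

Run:
```python
from go import *
im=snapshot("side");cv2.imwrite("pics/rside28.png",im[:,:,::-1]); crop(im,190,130,100,90,7,"pics/side28.png")
o=get_obs();print(o["time_s"],o["position"],o["wrist_force"])
```

```text
35.2 [0.45865114 0.34666056 0.05956132] [ 0.65044578 -1.55605186  1.34946722]
```

View pics/side28.png

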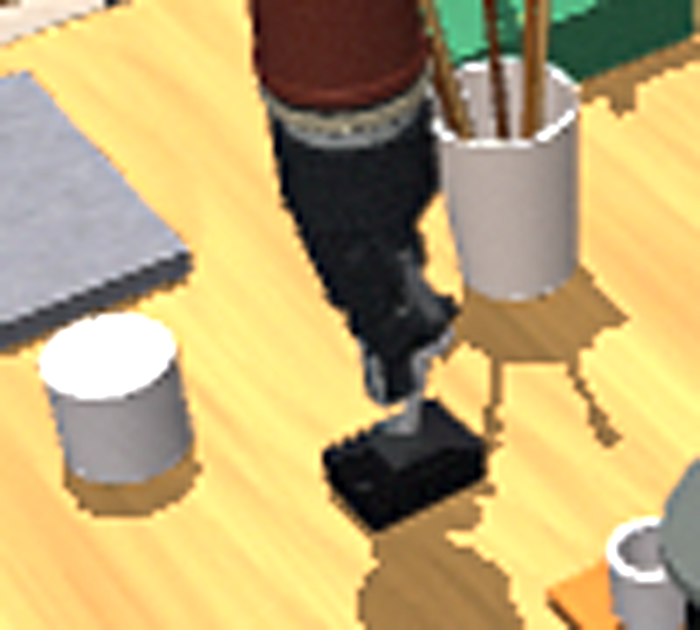

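Lever is being pushed past vertical; continue in small steps and watch the force.

Emit:
servo_tool(moves=[[0,0,0,4,0,0,0],[0,0,0,8,0,0,0],[0,0,0,8,0,0,0]])

```text
time_s: 35.5
position: [0.4653, 0.3466, 0.0595]
eef_rot: [-0.012, 1.0, 0.001, -0.002]
wrist_force: [-0.3, 0.0, -0.3]
gripper_width: -0.0
```

Emit:
servo_tool(moves=[[0,0,0,4,0,0,0],[0,0,0,6,0,0,0],[0,0,0,6,0,0,0]])

```text
time_s: 35.8
position: [0.4664, 0.3466, 0.0588]
eef_rot: [-0.012, 1.0, -0.0, -0.007]
wrist_force: [-16.6, -0.8, 9.0]
gripper_width: 0.001
```

Run:
```python
from go import *
for n in ("side","top"):
    im=snapshot(n);cv2.imwrite(f"pics/r{n}29.png",im[:,:,::-1]); crop(im,190,(130 if n=="side" else 180),100,90,7,f"pics/{n}29.png")
o=get_obs();print(o["time_s"],o["position"],o["wrist_force"])
p=np.array([.4605,.3457,.022])
for t in (.3,.4,.5): 
    q=p+.07*np.array([np.sin(t),0,np.cos(t)]); print(t,(proj("side",q)-[190,130])*7,(proj("top",q)-[190,180])*7)
```

```text
35.9 [0.46636096 0.34665842 0.05881171] [-15.84527647   0.37399463   8.51396076]
0.3 [421.91873354 330.50662455] [251.22507555 265.85508817]
0.4 [433.92792174 329.25196211] [253.08154057 251.30814212]
0.5 [445.52113907 329.20435807] [255.28578845 237.57699439]
```

View pics/side29.png

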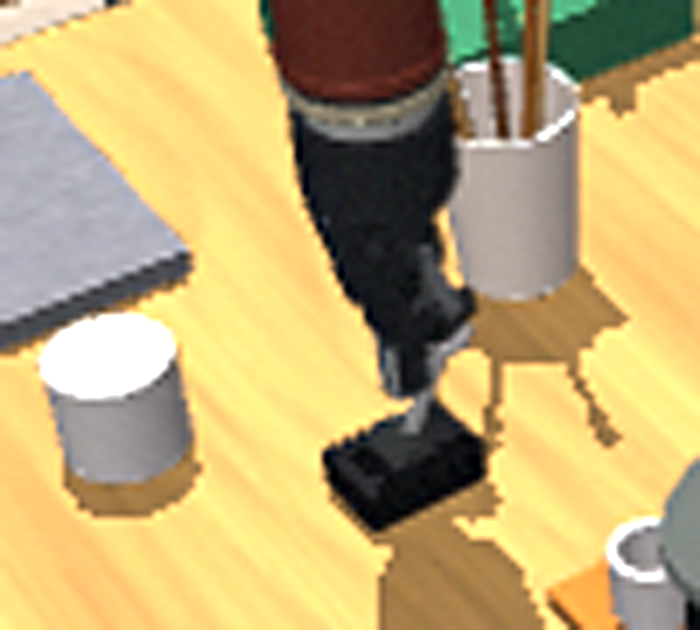

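The push met a hard stop (16 N, with the finger about where the lever's end stop should be). I back off, lift clear and check.

Emit:
servo_tool(moves=[[0,0,0,-15,0,0,0],[0,0,0,-40,0,0,0],[0,0,0,-75,0,0,0],[0,0,0,-90,0,40,0],[0,0,0,-95,-30,85,0],[0,0,0,-100,-70,130,0],[0,0,0,-100,-110,175,0],[0,0,0,-100,-150,215,0],[0,0,0,-100,-190,235,0],[0,0,0,-100,-230,235,0]])

```text
time_s: 36.9
position: [0.3726, 0.128, 0.296]
eef_rot: [-0.013, 1.0, 0.001, 0.002]
wrist_force: [1.9, -0.3, -0.8]
gripper_width: -0.001
```

Run:
```python
from go import *
for n in ("side","top"):
    im=snapshot(n);cv2.imwrite(f"pics/r{n}30.png",im[:,:,::-1]); crop(im,175,(130 if n=="side" else 150),220,170,3.5,f"pics/{n}30.png"); crop(im,190,(150 if n=="side" else 190),80,80,7,f"pics/{n}30s.png")
o=get_obs();print(o["time_s"],o["position"],o["wrist_force"])
```

```text
37.0 [0.37326657 0.12411383 0.29512609] [ 0.92320705  0.56634395 -0.38950936]
```

View pics/side30.png

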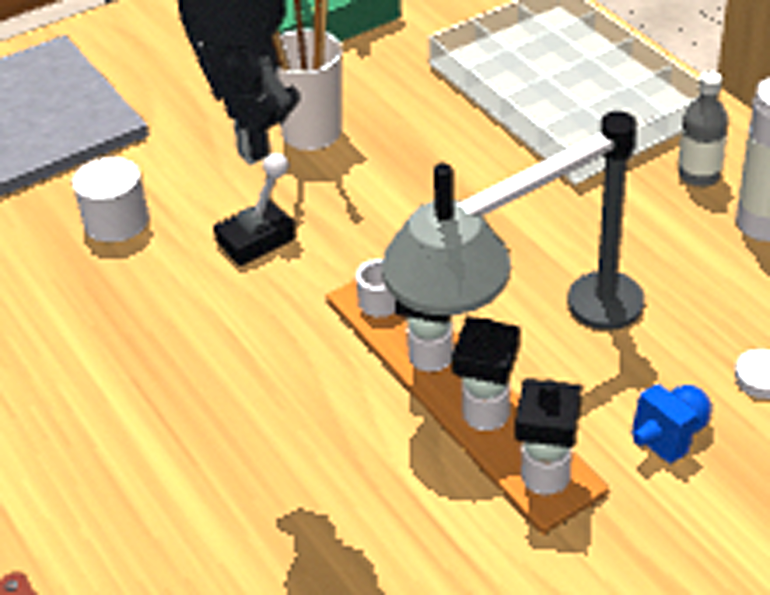

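View pics/top30.png

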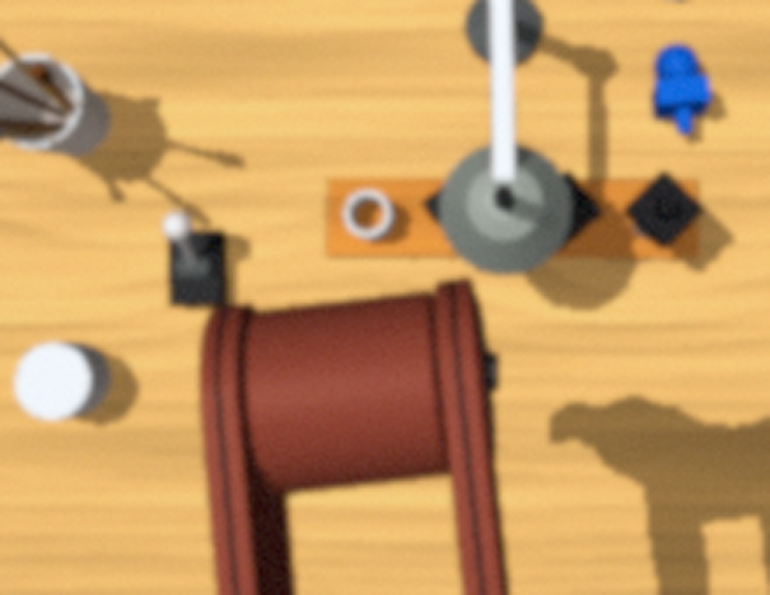

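View pics/side30s.png

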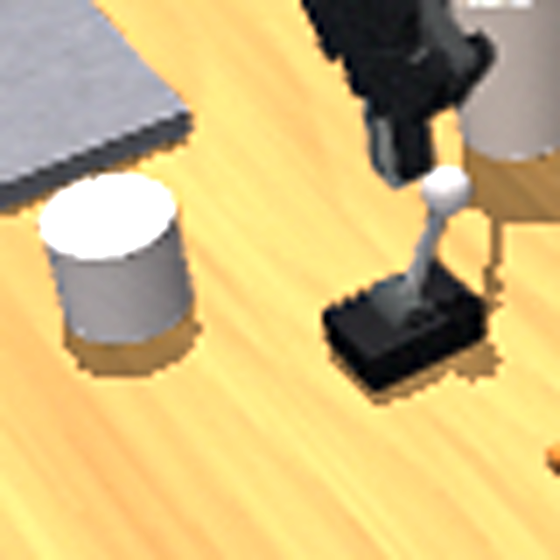

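View pics/top30s.png

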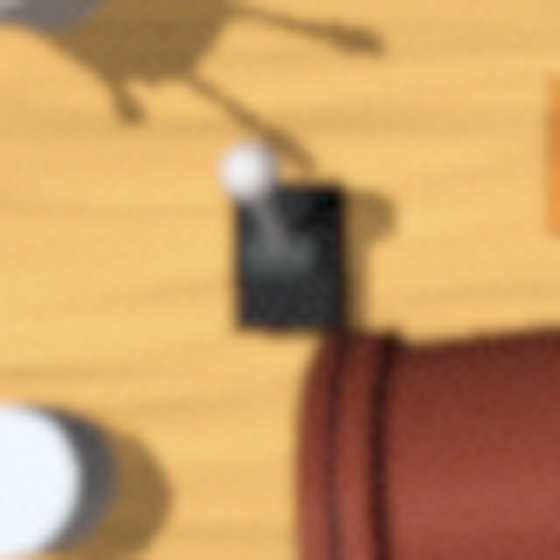

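Run:
```python
from go import *
p,e=tri((225.4,214),(253.7,176.9)); print(p,e); d=p-np.array([.42692,.34566,.08296]); print("chord",d, "turn", 2*np.arcsin(min(1,np.linalg.norm(d)/.14)))
o=np.array([319.1,206.8]); g=onz("top",175+504/3.5,150+198/3.5,.268); print("lamp grip",g,"dist to rack centre",np.hypot(g[0]-.505,g[1]-.0525))
for n,x0,x1,y0,y1 in (("side",310,345,215,262),("top",355,385,195,225)):
    im=cv2.imread(f"pics/r{n}30.png")[:,:,::-1].astype(int); m=(im.max(2)<50).astype(np.uint8);M=np.zeros_like(m);M[y0:y1,x0:x1]=m[y0:y1,x0:x1]
    N,l,s,c=cv2.connectedComponentsWithStats(M); print(n,[c[i].round(1).tolist() for i in range(1,N) if s[i][4]>60])
```

```text
[0.49488888 0.34909297 0.08130055] 0.0019084833750872639
chord [ 0.06796888  0.00343297 -0.00165945] turn 1.0155985361861781
lamp grip [0.4980344  0.05808697 0.268     ] dist to rack centre 0.008929378789303239
side [[315.4, 229.7], [331.1, 247.7]]
top [[364.1, 209.9]]
```

```bash
python3 -c "
from rig import *
print(sign_off()); print(get_obs()['time_s'])"
```

```text
the job is handed in; nothing more can be done
None
the job is handed in; nothing more can be done
```

I finished the job and handed it in at about 37 s of the 210 s limit; no verdict was reported.

What I did, in the order asked:
1. **Lamp away:** I swung the lamp to about 84°, so its head was behind the rack (grip at about x = 0.67 m).
2. **Pots:** I stood the three black-capped pots upright in rings 2, 3 and 4. The two blue ones were left alone.
3. **Lamp back:** I swung the head back over the rack.
4. **Switch:** I pushed the lever over to its end stop, where it met about 16 N.

What the last checks showed:
- **Pots:** just before the lamp came back, all three caps were within about 1 pixel (roughly 3 mm) of where an upright, seated pot should appear, in both cameras. In the final pictures the ring 4 pot had not moved. The other two are partly hidden by the lamp's head, so I judged them by eye only, and they looked unchanged.
- **Lamp:** its grip is about 9 mm from the rack's middle, against the 30 mm allowed.
- **Switch:** measured turn is about 1.0 rad, against the 0.8 needed.
- **Bystanders:** none looked displaced in the pictures, but I did not measure them at the end. The eraser had not moved in the pictures taken as I closed on the nearby pot.

No check failed. The two cameras disagreed by about 2–3 mm where I compared them, close to the stated calibration accuracy of about 2 mm.

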